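# Swing down the supply hatch with the hook pole

## Task

Take the hook pole from its rest, reach its hook into the eye at the top of the white supply cabinet's hatch, and pull the hatch gently down until it is fully open against its stop. Then unhook and lay the pole back in its rest as it was. Touch the hatch only with the pole, never force it or the cabinet (stay under 20 newtons) or let it swing fast, and leave the other things on the desk alone.

Things in the scene. Friction and masses are not known exactly. Their poses are not given: they have to be found in the camera images.
- pole: 250 g. Black handle 200 x 24 x 24 mm; origin at its centre, x towards the hook. A 10 mm rod leaves the +x end; its tip is a prong 8 mm thick, square down (own -z) to 38 mm below the handle axis. Rod is telescopic, clamped (slips above 45 N): prong axis is 140 to 220 mm ahead of the handle centre, differs, NOT reported: find by feel (touch the eye's bar) or sight. Grip mid-handle from above.
- rest: Fixed grey rest; origin at the centre of its underside, x along the lying pole towards the hook, z up. Two saddles 72 mm either side of centre along x, 14 mm thick, floor 55 mm above the desk, cheeks leave a 36 mm slot, flared tops end 87 mm up. The handle lies in both, its axis 67 mm above the desk, its centre within 10 mm of the rest's centre along x.
- cabinet: Fixed white supply cabinet, 280 mm wide, 192 deep, 345 high; origin at the centre of its underside, x points inwards from front to back, z up. Front face at x = -102 mm. The hatch fills the front from 172 to 296 mm height; above it a fixed header panel, flush with the shut hatch, goes to the top.
- hatch (a joint): Hatch angle in rad: 0 shut (upright, hard stop), growing as its top swings out to the cabinet's -x and down; hard stop at 1.0 = fully open. Starts at 0 to 0.12. Stiff friction hinge: it stays wherever it is left; moving it takes about 2 to 5 N at the eye.
- hinge (a point): Middle of the hatch's level hinge line, on the cabinet's front face at the hatch's lower edge, 172 mm above the desk; axes as the cabinet's. The hatch turns about its y axis.
- eye (a point): Middle of the eye's cross bar, steel wire 6 mm thick. Hatch shut: bar level, 24 mm out from the hatch's face, 130 mm above the hinge line and parallel to it, 48 mm long, a leg from each end back to the hatch. The opening between bar and face line, 21 mm deep, 42 mm wide, is open from above for the prong. Axes as the cabinet's while shut. Panel 10 mm thick, upper edge 6 mm below the bar.
- sanitiser: Pump bottle, 64 mm wide, 168 mm tall; origin at the centre of its foot. To be left alone.
- tub: White lidded tub 126 x 126 x 72 mm; origin under its centre. To be left alone.
- pen_cup: Dark cup, 72 mm wide, 95 mm tall; origin under its centre. To be left alone.
Not all that is in view belongs to the job. There is more than one size of the pole; the one meant has the size given above.

How it is judged:
By the outcome, as a careful person would: the job done as asked, in the order asked, and still so for the second after the job is handed in, with the robot touching nothing.
It also fails if it takes over 72 s, if anything falls off the work surface, if the arm or the gripper's body presses on something with over 40 N, if the wrist force passes 120 N, or if a joint passes its speed limit or range.

## Robot

A 6-joint arm with a two-finger parallel gripper is mounted at the origin on the work surface. World frame = base frame: x ahead of the robot, y to its left, z up, the work surface at z = 0. Lengths are in m, angles in rad, forces in N, time in s.
With the tool pointing down it reaches from about 0.375 to 0.9 m from the base axis. Payload 3.1 kg.
Tool frame: the origin (TCP) lies at the very end of the fingers, on their centre line; the grasp point (between the pads) lies 19 mm behind it; z points along the fingers, y is the direction in which the jaws open and shut (so a half turn about z gives the same grasp; the last joint's range is limited). The gripper opens to 87 mm and grips with 3 to 60 N. Pads are 19 mm wide; open, the fingers measure 117 mm over their backs; the gripper's body (75 mm by 190 mm) begins 51 mm behind the grasp point.
Start: joints at [1.042, 0.527, 1.433, -0, 1.181, -0.178], TCP at [0.215, 0.587, 0.223] pointing down, gripper open.
Joint ranges: [-3.08, 3.08], [-0.75, 2.2], [0.22, 2.44], [-1.43, 4.57], [0, 2.65], [-2.85, 2.85]. Speed limits (rad/s): [2.79, 2.79, 3.14, 3.14, 3.14, 3.14].

## Interface

Orientations are given as a unit quaternion [x, y, z, w].
In Python, from rig import robot gives the robot as it stands. The module is installed in compiled form; this text tells all that it offers.
- The arm moves only by the tool carry_out, never from a script. Its argument "series" is a list of rows, each a list of 7 numbers: the shift along the tool's x, y, z in mm, then the turn, a rotation vector about the tool's x, y, z in degrees, then the gripper command: -1 is shut, 1 is fully open, values between are in proportion. In form: [[tx, ty, tz, rx, ry, rz, claw], ...]. A call has 1 to 8 rows; each row is the pose to reach, as a shift and turn from the pose measured when the call began, along the tool's axes at that moment; what a row does not reach only later rows make up. A row lasts 1/8 s, in which the tool goes at most 62.5 mm and 10.7 degrees, less where a joint would pass 70% of its speed; a pose out of reach is approached as far as the arm can. A call with a gripper value outside its range is refused whole. The fingers move at their own pace and stop on an object; "force" is the grip in N (left out, the last holds). Time passes only in rows, so rows that repeat a pose let the fingers close. It gives the time, the measured TCP pose, the force and the opening at its end, in the units of the state.
- robot.get_obs(): the state, without advancing time (a new reading comes with each control period).
- robot.camera(name): name is "scene" or "top" or "wrist"; returns a dict with "pixels" (384x512x3 uint8, red, green, blue), "fx", "fy", "cx", "cy" (pixels), "position" and "attitude" of the camera in the world. Camera axes: x right, y down, z forward; pixel columns grow to the right and rows downward; lengths in m; the calibration is good to about 2 mm. A picture is of the moment at which its call begins. There is no depth.
- robot.hand_in(): hands the job in, once; it reports no verdict.
The state is a dict: "time": time; "q": joint angles; "joint_velocities": joint speeds; "joint_torque": joint torques, N m; "position": TCP position; "tool_rot": TCP orientation; "ft_force": force on the tool from outside, world axes, zero at the start; "moment": the same for the moment, N m; "grip_width": finger opening in m.
Only numpy, scipy, OpenCV 4.12 (cv2) and the standard library are available. Lean on these libraries where they do the work, as an engineer would, in place of code of your own. Each camera call takes 0.05 s, during which the arm holds its last target.

## Working session

There is one attempt and no reset: what is moved stays moved. The work goes in short steps, Python scripts to look and compute and a tool call to move; the robot and the scene stay as the last step left them, time stands still between calls to the robot, and variables do not carry over. Pictures are saved under pics/ and viewed, and the job is handed in when it is done.

Besides the shell and the picture viewer there is one more tool, called after "Call:" as name(argument=value, ...), one argument or row to a line, values as JSON. carry_out: Moves the arm, as the interface text tells. Its arguments: {"type":"object","properties":{"series":{"type":"array"},"force":{"type":"number"}},"required":["series"]}

```bash
mkdir -p pics; cat > h.py <<'E'
import numpy as np, cv2
from scipy.spatial.transform import Rotation as R
from rig import robot
def snap(n,fn):
    c=robot.camera(n); cv2.imwrite('pics/'+fn+'.png',c['pixels'][:,:,::-1]); 
    np.savez('pics/'+fn+'.npz',**{k:np.array(v) for k,v in c.items()}); return c
def load(fn): return dict(np.load('pics/'+fn+'.npz'))
def rot(c):
    a=np.array(c['attitude']); return a if a.shape==(3,3) else R.from_quat(a).as_matrix()
def ray(c,u,v):
    d=rot(c)@np.array([(u-c['cx'])/c['fx'],(v-c['cy'])/c['fy'],1.]); return np.array(c['position']),d/np.linalg.norm(d)
def onz(c,u,v,z):
    p,d=ray(c,u,v); return p+d*(z-p[2])/d[2]
def tri(*l):
    A=0;b=0
    for c,u,v in l:
        p,d=ray(c,u,v); M=np.eye(3)-np.outer(d,d); A=A+M; b=b+M@p
    x=np.linalg.solve(A,b); e=[np.linalg.norm((np.eye(3)-np.outer(ray(*k)[1],ray(*k)[1]))@(x-ray(*k)[0])) for k in l]
    return x,np.round(np.array(e)*1000,1)
def proj(c,X):
    k=rot(c).T@(np.array(X)-np.array(c['position'])); return np.array([c['fx']*k[0]/k[2]+c['cx'],c['fy']*k[1]/k[2]+c['cy']])
def st():
    o=robot.get_obs(); print('t',round(o['time'],2),'p',np.round(o['position'],4),'R',np.round(R.from_quat(o['tool_rot']).as_matrix(),3).tolist(),'q',np.round(o['q'],3),'f',np.round(o['ft_force'],1),'m',np.round(o['moment'],2),'w',round(o['grip_width'],4)); return o
def crop(fn,out,u0,u1,v0,v1,s):
    im=cv2.imread('pics/'+fn+'.png')[v0:v1,u0:u1]; cv2.imwrite('pics/'+out+'.png',cv2.resize(im,None,fx=s,fy=s,interpolation=cv2.INTER_CUBIC))
E
python3 - <<'E'
from h import *
st()
for n in ['scene','top','wrist']:
    c=snap(n,n+'0'); print(n,c['position'],c['attitude'],c['fx'],c['cx'],c['cy'])
E
```

```text
t 0.0 p [0.2144 0.5863 0.2216] R [[-0.939, 0.344, -0.001], [0.344, 0.939, -0.002], [0.0, -0.002, -1.0]] q [ 1.042  0.528  1.434 -0.     1.181 -0.179] f [-0.1 -0.7  0.4] m [0.   0.04 0.02] w 0.0867
scene [0.68793061 0.61378539 0.92234222] [ 0.17203164  0.92164504 -0.34326159 -0.05609831] 354.24129484756 255.74321330739588 182.74666105504178
top [0.29004479 0.02608434 1.5372015 ] [ 0.71277122 -0.69789559  0.04825892 -0.05069532] 426.78220378565265 256.15875452321114 196.74222157933542
wrist [0.14920056 0.61121301 0.38455654] [0.813004   0.56820006 0.07207489 0.10477786] 314.71112785432524 253.55846095384922 189.48271438609027
```

View pics/scene0.png

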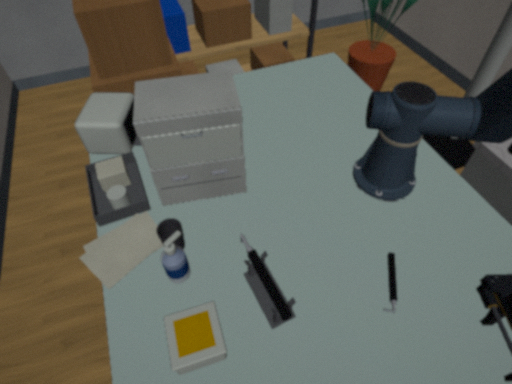

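View pics/top0.png

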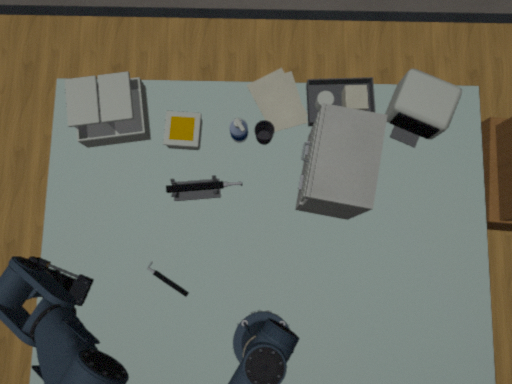

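View pics/wrist0.png

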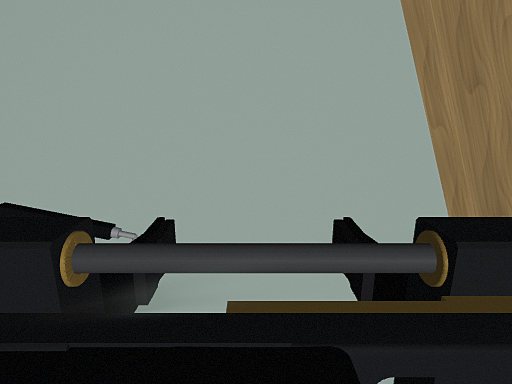

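```bash
python3 - <<'E'
from h import *
crop('top0','c1',130,290,140,310,4)
crop('scene0','c2',220,420,220,340,4)
crop('top0','c3',280,400,90,230,5)
crop('scene0','c4',120,260,60,210,5)
E
```

```text
(no output)
```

View pics/c1.png

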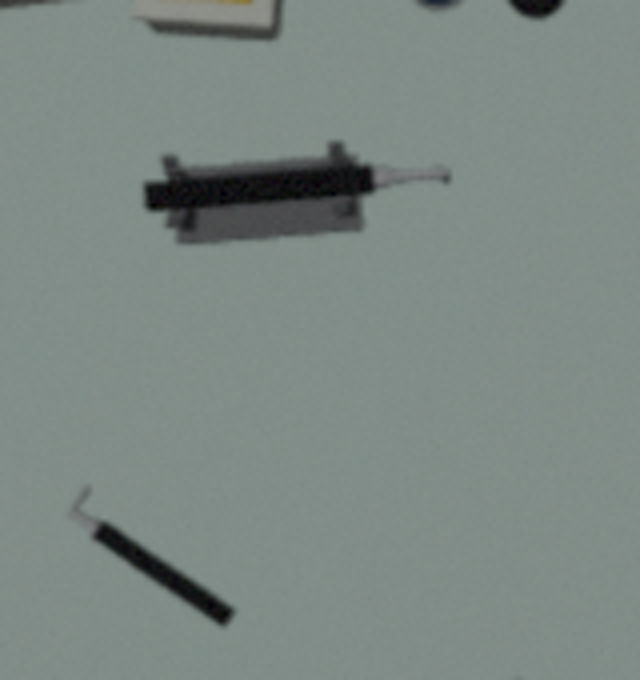

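View pics/c2.png

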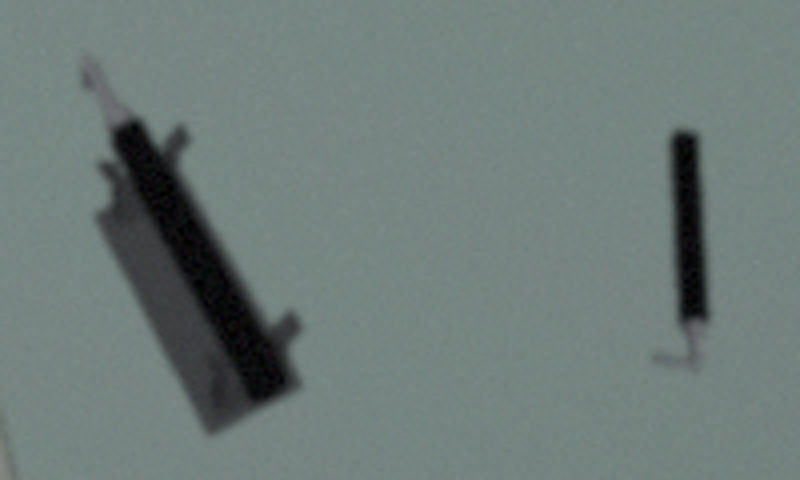

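View pics/c3.png

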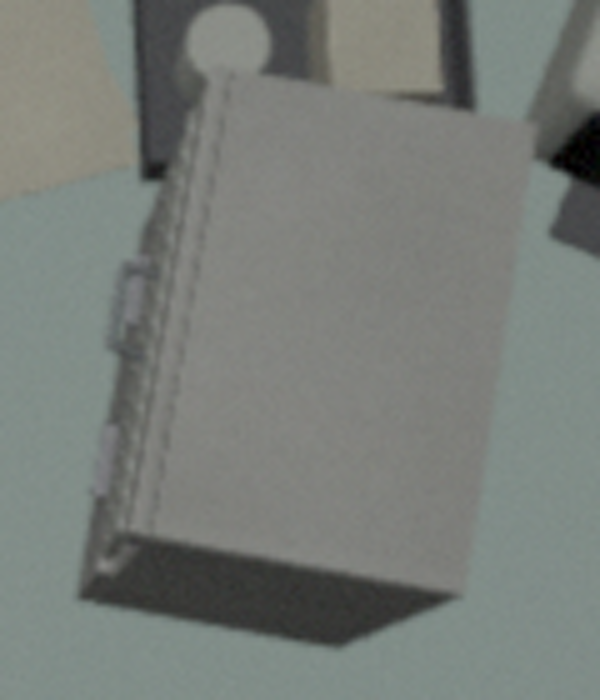

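View pics/c4.png

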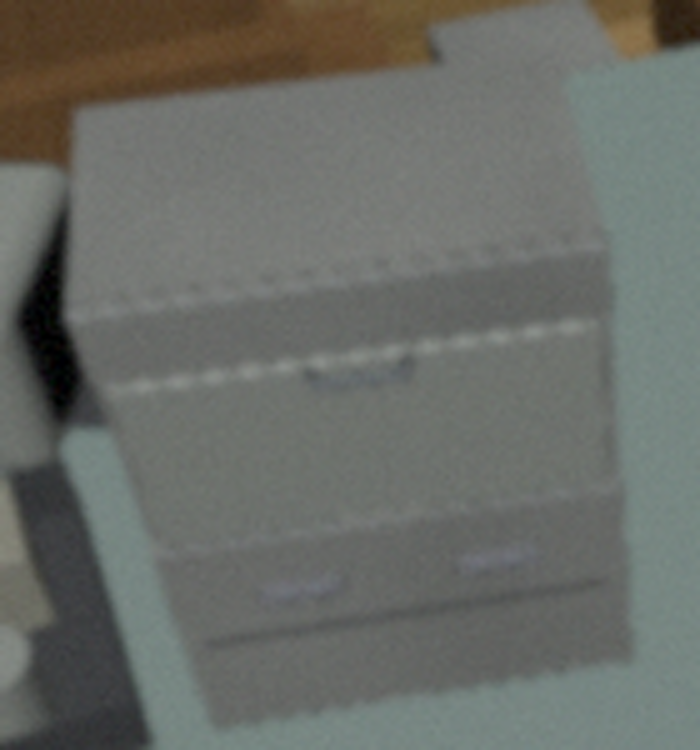

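```bash
python3 - <<'E'
from h import *
s=load('scene0');t=load('top0')
def hm(c,box):
    u0,u1,v0,v1=box; g=c['pixels'].max(2)[v0:v1,u0:u1]; m=(g<45).astype(np.uint8)
    n,l,S,C=cv2.connectedComponentsWithStats(m); k=1+np.argmax(S[1:,4]); ys,xs=np.where(l==k)
    r=cv2.minAreaRect(np.c_[xs,ys].astype(np.float32)); 
    b=cv2.boxPoints(r)+[u0,v0]; d=np.linalg.norm(b[0]-b[1])<np.linalg.norm(b[1]-b[2])
    e=[(b[0]+b[1])/2,(b[2]+b[3])/2] if d else [(b[1]+b[2])/2,(b[3]+b[0])/2]
    e=sorted(e,key=lambda q:q[0]); return C[k]+[u0,v0],S[k,4],r,e
a=hm(t,(150,235,165,205)); b=hm(s,(235,300,235,325))
print(a);print(b)
x,e=tri((t,*a[0]),(s,*b[0])); print('centre',x,e)
# ends: top left end=back; scene left end=front
B,e1=tri((t,*a[3][0]),(s,*b[3][1])); F,e2=tri((t,*a[3][1]),(s,*b[3][0])); print(B,e1,F,e2,np.linalg.norm(F-B),np.degrees(np.arctan2(*(F-B)[1::-1])))
k=hm(t,(140,200,255,305)); print('other'); 
for q in k[3]: print(onz(t,*q,0.01))
# eye
f4=lambda u,v:(120+u/5,60+v/5)
f3=lambda u,v:(280+u/5,90+v/5)
L=f4(312,381);Rr=f4(405,372)
for z in (.29,.302): print('eye',onz(s,*L,z),onz(s,*Rr,z))
# cabinet top corners z=.345
for p in [(75,318),(600,245)]: print('cab front top scene',onz(s,*f4(*p),.345))
for p in [(215,75),(530,125),(460,595),(125,535)]: print('cab top',onz(t,*f3(*p),.345))
E
```

```text
(array([193.81294964, 186.76498801]), np.int32(417), ((44.579349517822266, 23.54721450805664), (13.187797546386719, 55.33753204345703), 87.0643310546875), [array([166.94689465, 189.96426201]), array([222.21180344, 187.13016701])])
(array([270.16646116, 286.60912454]), np.int32(811), ((34.72929763793945, 49.42038345336914), (76.61634063720703, 13.168434143066406), 61.3895378112793), [array([251.38534737, 250.78981018]), array([288.073246  , 318.05095673])])
centre [0.52763794 0.25468451 0.05581734] [2.4 2.4]
[0.51608018 0.34682435 0.05818604] [0.2 0.2] [0.53259421 0.15018333 0.0689618 ] [4.8 4.8] 0.1976272295313471 -85.19953270094878
other
[0.22888059 0.38640467 0.01      ]
[0.15690673 0.27157402 0.01      ]
eye [ 0.62687169 -0.12284024  0.29      ] [ 0.57876311 -0.11133818  0.29      ]
eye [ 0.62803041 -0.10886125  0.302     ] [ 0.58083479 -0.09757746  0.302     ]
cab front top scene [ 0.73319623 -0.15016431  0.345     ]
cab front top scene [ 0.46691865 -0.10693201  0.345     ]
cab top [ 0.73153973 -0.15664198  0.345     ]
cab top [ 0.70509737 -0.33907625  0.345     ]
cab top [ 0.43012853 -0.29398022  0.345     ]
cab top [ 0.46022053 -0.10573427  0.345     ]
```

```bash
python3 - <<'E'
from h import *
s=load('scene0');t=load('top0');w=load('wrist0')
o=st(); T=R.from_quat(o['tool_rot']).as_matrix()
print('cam pos in tool',T.T@(w['position']-o['position'])); print('cam axes in tool (cols)',np.round(T.T@rot(w),3))
print('hook', tri((t,241.5,184),(s,241.3,234.5)))
print('rest base', [onz(t,130+u/4,140+v/4,0.0).round(3) for u,v in [(178,243),(363,228)]],[onz(s,220+u/4,220+v/4,0.0).round(3) for u,v in [(97,215),(210,435),(300,383)]])
for n,p in [('sani',(238,129)),('cup',(264,131)),('tub',(183,129))]: print(n,onz(t,*p,.08))
E
```

```text
t 0.15 p [0.2145 0.5864 0.2218] R [[-0.939, 0.344, -0.001], [0.344, 0.939, -0.001], [0.0, -0.002, -1.0]] q [ 1.041  0.528  1.434 -0.     1.181 -0.179] f [-0.3 -0.7  0. ] m [-0.02  0.01  0.04] w 0.087
cam pos in tool [ 0.06985407  0.00055072 -0.16275493]
cam axes in tool (cols) [[-0.    -0.968 -0.253]
 [ 1.    -0.    -0.   ]
 [ 0.    -0.253  0.968]]
hook (array([0.54299026, 0.08516487, 0.06254158]), array([1.2, 1.2]))
rest base [array([0.486, 0.33 , 0.   ]), array([0.503, 0.162, 0.   ])] [array([0.569, 0.171, 0.   ]), array([0.552, 0.339, 0.   ]), array([0.485, 0.33 , 0.   ])]
sani [0.73534044 0.10247035 0.08      ]
cup [0.72995112 0.01064414 0.08      ]
tub [0.73133793 0.2965054  0.08      ]
```

Call:
carry_out(
  series=[
    [-57, -37, -5, 0, 0, 8, 1],
    [-114, -75, -10, 0, 0, 16, 1],
    [-171, -112, -15, 0, 0, 24, 1],
    [-228, -150, -20, 0, 0, 32, 1],
    [-285, -187, -25, 0, 0, 40, 1],
    [-342, -225, -30, 0, 0, 48, 1],
    [-399, -262, -35, 0, 0, 56, 1],
    [-453, -299, -38, 0, 0, 64, 1],
  ],
)

```text
time: 1.15
position: [0.5122, 0.1841, 0.2578]
tool_rot: [0.672, 0.741, -0.001, 0.0]
ft_force: [0.3, 0.6, 0.5]
grip_width: 0.0872
```

```bash
python3 - <<'E'
from h import *
st(); snap('wrist','w1')
E
```

```text
t 1.15 p [0.5122 0.1841 0.2578] R [[-0.098, 0.995, -0.001], [0.995, 0.098, -0.001], [-0.001, -0.001, -1.0]] q [ 1.400e-01  3.770e-01  1.593e+00 -1.000e-03  1.172e+00  4.200e-02] f [0.3 0.6 0.5] m [-0.05  0.05 -0.02] w 0.0872
```

View pics/w1.png

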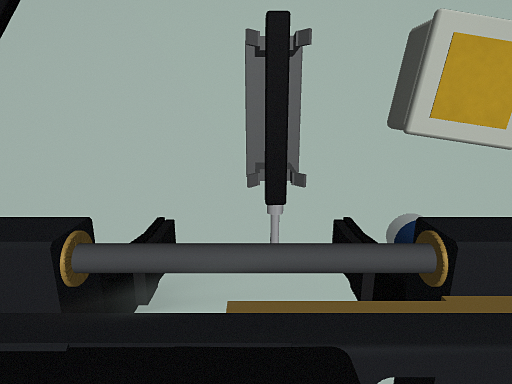

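Call:
carry_out(
  series=[
    [-50, 0, 0, 0, 0, 0, 1],
    [-95, 0, 0, 0, 0, 0, 1],
    [-95, 0, 0, 0, 0, 0, 1],
    [-95, 0, 0, 0, 0, 0, 1],
  ],
)

```text
time: 1.7
position: [0.5266, 0.0834, 0.2588]
tool_rot: [0.675, 0.738, -0.0, 0.004]
ft_force: [0.0, 0.1, -0.2]
grip_width: 0.0868
```

```bash
python3 - <<'E'
from h import *
st(); snap('wrist','w2')
E
```

```text
t 1.7 p [0.5266 0.0834 0.2588] R [[-0.09, 0.996, 0.006], [0.996, 0.09, -0.006], [-0.006, 0.005, -1.0]] q [-0.049  0.358  1.622 -0.006  1.155 -0.137] f [ 0.   0.1 -0.2] m [-0.08  0.    0.03] w 0.0868
```

View pics/w2.png

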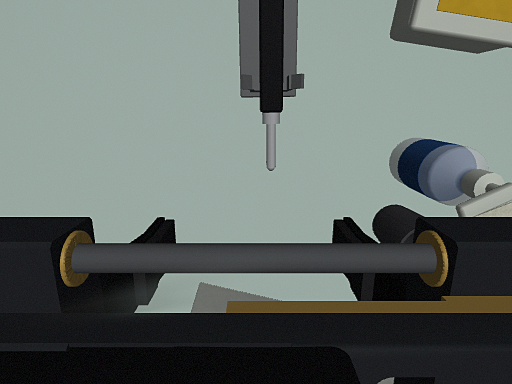

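Call:
carry_out(
  series=[
    [0, 15, -60, 0, 0, 3, 1],
    [-30, 30, -115, 0, 0, 6, 1],
    [-70, 45, -160, 0, 0, 9, 1],
    [-110, 60, -190, 0, 0, 12, 1],
    [-140, 66, -190, 0, 0, 14, 1],
    [-140, 66, -190, 0, 0, 14, 1],
    [-140, 66, -190, 0, 0, 14, 1],
  ],
)

```text
time: 2.62
position: [0.6034, -0.0466, 0.4496]
tool_rot: [0.759, 0.652, 0.0, 0.003]
ft_force: [-0.6, -0.1, 0.6]
grip_width: 0.0872
```

```bash
python3 - <<'E'
from h import *
st(); snap('wrist','w3')
E
```

```text
t 2.62 p [ 0.6034 -0.0466  0.4496] R [[0.151, 0.989, 0.004], [0.989, -0.151, -0.005], [-0.004, 0.005, -1.0]] q [-0.26   0.333  1.138 -0.004  1.664 -0.109] f [-0.6 -0.1  0.6] m [-0.04  0.02 -0.08] w 0.0872
```

View pics/w3.png

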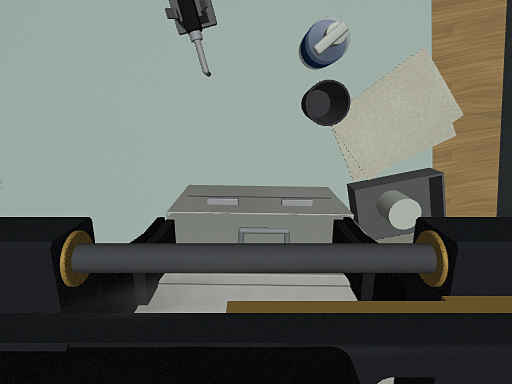

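Call:
carry_out(
  series=[
    [-40, 0, 0, 0, 0, 0, 1],
    [-75, 10, -10, 0, 0, 0, 1],
    [-75, 10, -10, 0, 0, 0, 1],
    [-75, 10, -10, 0, 0, 0, 1],
  ],
)

```text
time: 3.18
position: [0.6016, -0.1204, 0.4597]
tool_rot: [0.758, 0.652, 0.0, 0.003]
ft_force: [0.1, 0.6, 0.3]
grip_width: 0.0864
```

```bash
python3 - <<'E'
from h import *
st(); snap('wrist','w4')
crop('w3','c5',160,360,170,250,4)
crop('w4','c6',160,360,80,250,4)
E
```

```text
t 3.17 p [ 0.6016 -0.1204  0.4597] R [[0.149, 0.989, 0.004], [0.989, -0.149, -0.004], [-0.003, 0.004, -1.0]] q [-0.378  0.345  1.096 -0.002  1.696 -0.229] f [0.1 0.6 0.3] m [-0.08  0.08 -0.01] w 0.0864
```

View pics/w4.png

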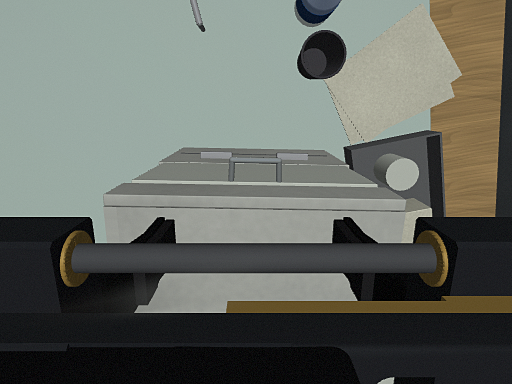

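View pics/c5.png

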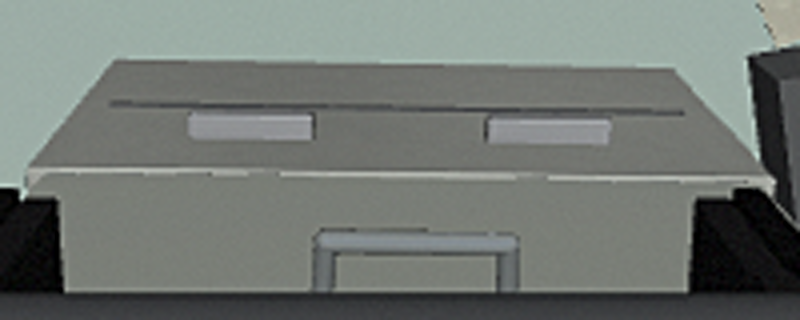

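View pics/c6.png

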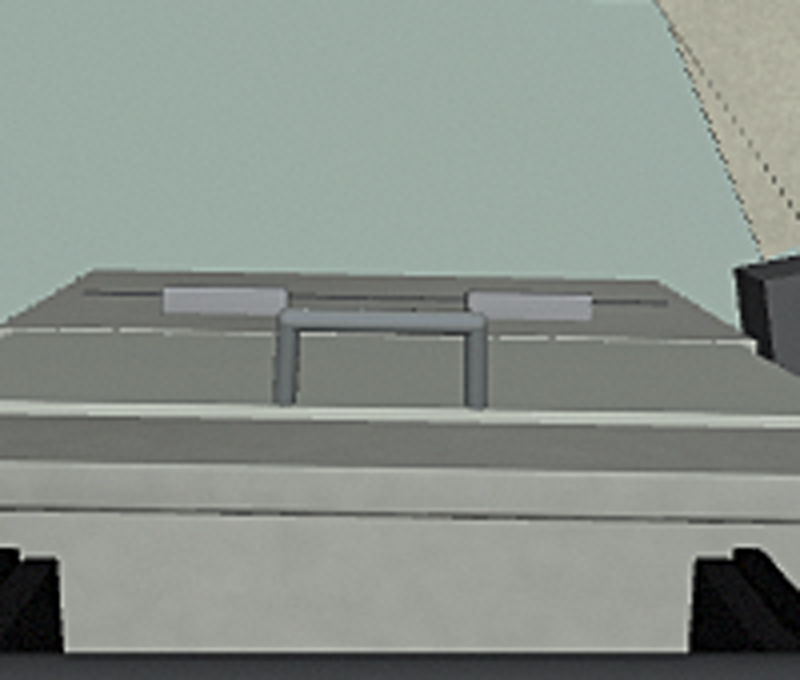

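```bash
python3 - <<'E'
from h import *
w1,w2,w3,w4,s,t=[load(k) for k in ['w1','w2','w3','w4','scene0','top0']]
l,e=tri((w3,239.25,230.5),(w4,230.75,160.25)); r,e2=tri((w3,289.25,230.75),(w4,281.25,160.5))
print('bar',l,e,r,e2,np.linalg.norm(l-r),'mid',(l+r)/2,'dir',np.degrees(np.arctan2(*(r-l)[1::-1])))
sc=[tri((w3,239.25,230.5),(w4,230.75,160.25),(s,120+405/5,60+372/5)),tri((w3,289.25,230.75),(w4,281.25,160.5),(s,120+312/5,60+381/5))]; print(sc)
# hinge line ends (w3 crop edge ~ (28,165) (775,180)), seam
f3=lambda u,v:(160+u/4,170+v/4); f4=lambda u,v:(160+u/4,80+v/4)
print('hinge w3 @.172',onz(w3,*f3(28,172),.172),onz(w3,*f3(775,181),.172))
print('hinge w4', onz(w4,*f4(0,328),.172),onz(w4,*f4(757,342),.172))
print('foot w3',onz(w3,*f3(117,60),0),onz(w3,*f3(672,69),0))
print('top edge w4',onz(w4,104,196,.345),onz(w4,408,200,.345),'seam',onz(w4,*f4(0,405),.296),onz(w4,*f4(800,420),.296))
for n in ('w1','w2'):
    c=load(n); g=c['pixels'].max(2)
    for v in (20,40,60,80,100,140,180,200):
        if n=='w2' and v>108: break
        xs=np.where(g[v,235:310]<50)[0]; print(n,v,235+xs.min(),235+xs.max(), onz(c,235+(xs.min()+xs.max())/2,v,.079).round(4))
print('front end',tri((w1,275.5,205),(w2,271,112)),'back end w1',onz(w1,277.5,11,.079))
crop('w3','c7',150,250,0,100,6);crop('w2','c8',220,320,60,180,5);crop('w1','c9',220,340,0,230,3)
E
```

```text
bar [ 0.58011843 -0.10071294  0.30128931] [0.5 0.5] [ 0.63187547 -0.10856117  0.30254407] [0. 0.] 0.05236372818515063 mid [ 0.60599695 -0.10463705  0.30191669] dir -8.622416754373287
[(array([ 0.58001658, -0.10133033,  0.29887752]), array([0.7, 0.4, 0.3])), (array([ 0.63058821, -0.10807456,  0.30331029]), array([1.2, 1.3, 2.5]))]
hinge w3 @.172 [ 0.46538048 -0.10863546  0.172     ] [ 0.73761622 -0.15428355  0.172     ]
hinge w4 [ 0.46716833 -0.1079817   0.172     ] [ 0.73752956 -0.15419051  0.172     ]
foot w3 [ 4.65021468e-01 -1.09055138e-01 -1.11022302e-16] [ 0.73954958 -0.15607158  0.        ]
top edge w4 [ 0.46455747 -0.10912174  0.345     ] [ 0.73998212 -0.15492689  0.345     ] seam [ 0.50195092 -0.11250834  0.296     ] [ 0.71238107 -0.1486607   0.296     ]
w1 20 266 289 [0.5198 0.3382 0.079 ]
w1 40 265 295 [0.5244 0.3205 0.079 ]
w1 60 265 288 [0.5231 0.3017 0.079 ]
w1 80 265 288 [0.5253 0.2826 0.079 ]
w1 100 265 288 [0.5276 0.263  0.079 ]
w1 140 265 287 [0.5319 0.2217 0.079 ]
w1 180 265 291 [0.5392 0.178  0.079 ]
w1 200 265 285 [0.5386 0.1547 0.079 ]
w2 20 259 283 [0.5304 0.2362 0.079 ]
w2 40 259 283 [0.5322 0.2182 0.079 ]
w2 60 260 282 [0.5342 0.1996 0.079 ]
w2 80 260 288 [0.5392 0.1808 0.079 ]
w2 100 260 282 [0.5382 0.1608 0.079 ]
front end (array([0.53968727, 0.1487092 , 0.07870018]), array([0.2, 0.2])) back end w1 [0.51889528 0.34615531 0.079     ]
```

View pics/c7.png

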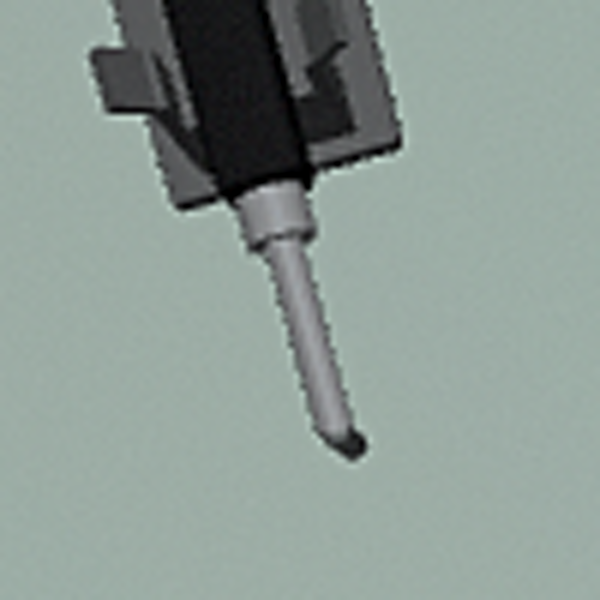

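View pics/c8.png

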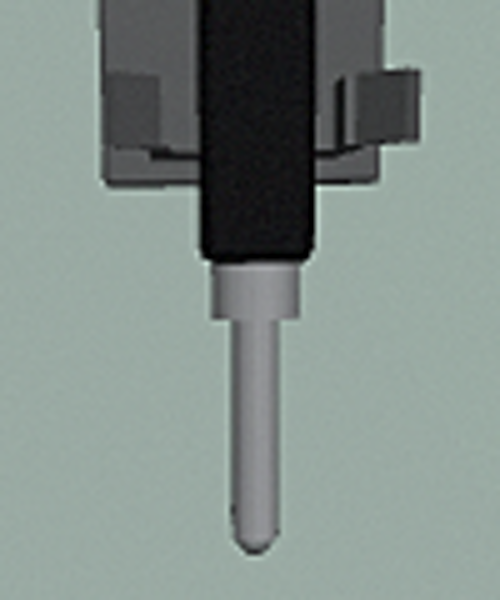

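View pics/c9.png

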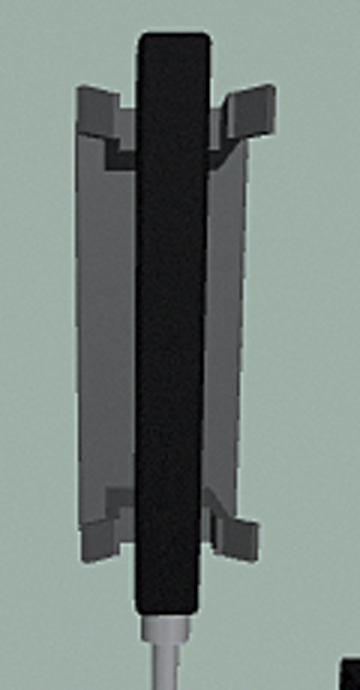

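```bash
cat >> h.py <<'E'
def go(p,yaw,pitch=0,lag=None):
    """shift mm/rotvec deg from current to TCP p, tool x at world yaw deg; pitch = nose (tool -x) up deg"""
    o=robot.get_obs(); T=R.from_quat(o['tool_rot']); y=np.radians(yaw)
    tx=np.array([np.cos(y),np.sin(y),0]); tz=np.array([0,0,-1.]); ty=np.cross(tz,tx)
    M=R.from_matrix(np.c_[tx,ty,tz])*R.from_rotvec([0,np.radians(pitch),0])
    d=T.inv().apply(np.array(p)-o['position'])*1000; rv=np.degrees((T.inv()*M).as_rotvec())
    print('shift',d.round(1),'rot',rv.round(1)); return d,rv
E
python3 - <<'E'
from h import *
w2,w3,w4=[load(k) for k in ['w2','w3','w4']]
C=np.array([.5293,.2474])
e2=onz(w2,271,170.4,.067); print('rod end',e2, np.linalg.norm(e2[:2]-C))
# prong tip bottom in w3: crop (355,458)/6 -> z .067-.038
for c,u,v in [(w3,150+348/6,446/6),(w4,203,30)]:
    p=onz(c,u,v,.031); print('prong bottom',p,np.linalg.norm(p[:2]-C))
p=onz(w3,150+318/6,435/6,.069); print('rod end w3',p,np.linalg.norm(p[:2]-C))
print(np.degrees(np.arctan2(e2[1]-C[1],e2[0]-C[0])))
# test pitch sign
M=R.from_rotvec([0,np.radians(20),0]).apply([-1,0,0]); print('nose in tool after +pitch (z neg=up)',M)
st(); go((.5293,.2474,.20),96.0)
E
```

```text
rod end [0.54695942 0.083793   0.067     ] 0.16455730668975074
prong bottom [0.54491085 0.08729385 0.031     ] 0.16086540354562937
prong bottom [0.54630326 0.08656096 0.031     ] 0.1617352964147502
rod end w3 [0.54181544 0.08707681 0.069     ] 0.16081094715084396
-83.83945652038992
nose in tool after +pitch (z neg=up) [-0.93969262  0.          0.34202014]
t 3.23 p [ 0.6016 -0.1203  0.4597] R [[0.149, 0.989, 0.004], [0.989, -0.149, -0.004], [-0.003, 0.004, -1.0]] q [-0.378  0.345  1.096 -0.002  1.696 -0.229] f [-0.3  0.5  0.2] m [-0.09  0.06  0.01] w 0.0872
shift [ 353.8 -127.2  258. ] rot [  0.2   0.2 -14.5]
```

```bash
sed -i 's/\[0,np.radians(pitch),0\]/[0,-np.radians(pitch),0]/' h.py; grep -n "radians(pitch)" h.py
```

```text
30:    M=R.from_matrix(np.c_[tx,ty,tz])*R.from_rotvec([0,-np.radians(pitch),0])
```

Call:
carry_out(
  series=[
    [55, -18, 0, 0, 0, -2, 1],
    [110, -38, 10, 0, 0, -4, 1],
    [165, -58, 40, 0, 0, -6, 1],
    [215, -77, 80, 0, 0, -8, 1],
    [260, -94, 120, 0, 0, -10, 1],
    [300, -108, 165, 0, 0, -12, 1],
    [335, -120, 210, 0, 0, -14, 1],
    [354, -127, 250, 0.2, 0.2, -14.5, 1],
  ],
)

```text
time: 4.22
position: [0.5272, 0.2509, 0.2064]
tool_rot: [0.668, 0.744, -0.0, -0.0]
ft_force: [0.8, -0.3, -0.3]
grip_width: 0.0868
```

```bash
python3 - <<'E'
from h import *
st(); go((.5293,.2474,.049),96.0)
E
```

```text
t 4.22 p [0.5272 0.2509 0.2064] R [[-0.108, 0.994, -0.001], [0.994, 0.108, 0.0], [0.0, -0.001, -1.0]] q [0.253 0.491 1.555 0.    1.096 0.144] f [ 0.8 -0.3 -0.3] m [-0.12  0.04  0.  ] w 0.0868
shift [ -3.8   1.8 157.4] rot [-0.  -0.   0.2]
```

Call:
carry_out(
  series=[
    [-4, 2, 40, 0, 0, 0.2, 1],
    [-4, 2, 85, 0, 0, 0.2, 1],
    [-4, 2, 125, 0, 0, 0.2, 1],
    [-4, 2, 150, 0, 0, 0.2, 1],
    [-4, 2, 157, 0, 0, 0.2, 1],
    [-4, 2, 157, 0, 0, 0.2, 1],
  ],
)

```text
time: 4.97
position: [0.5293, 0.2479, 0.0497]
tool_rot: [0.669, 0.744, -0.0, -0.0]
ft_force: [0.2, 0.3, 0.3]
grip_width: 0.087
```

```bash
python3 - <<'E'
from h import *
st(); go((.5293,.2474,.049),96.0); snap('wrist','w5')
E
```

```text
t 4.97 p [0.5293 0.2479 0.0497] R [[-0.106, 0.994, -0.001], [0.994, 0.106, 0.0], [0.0, -0.001, -1.0]] q [0.247 0.717 1.663 0.    0.762 0.14 ] f [0.2 0.3 0.3] m [-0.12  0.07 -0.02] w 0.087
shift [-0.5 -0.   0.7] rot [-0.  -0.   0.1]
```

View pics/w5.png

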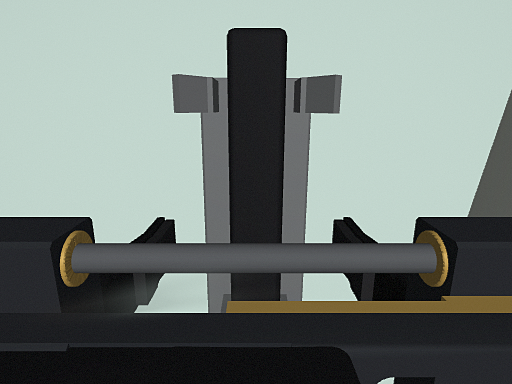

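Call:
carry_out(
  series=[
    [0, 0, 0, 0, 0, 0, 0.2],
    [0, 0, 0, 0, 0, 0, -0.3],
    [0, 0, 0, 0, 0, 0, -1],
    [0, 0, 0, 0, 0, 0, -1],
    [0, 0, 0, 0, 0, 0, -1],
    [0, 0, 0, 0, 0, 0, -1],
    [0, 0, 0, 0, 0, 0, -1],
  ],
  force=50,
)

```text
time: 5.9
position: [0.5299, 0.2479, 0.0502]
tool_rot: [0.669, 0.744, 0.0, 0.0]
ft_force: [0.1, -0.3, -0.1]
grip_width: 0.0247
```

```bash
python3 - <<'E'
from h import *
st()
E
```

```text
t 5.9 p [0.5299 0.2479 0.0502] R [[-0.106, 0.994, 0.001], [0.994, 0.106, 0.0], [0.0, 0.001, -1.0]] q [0.246 0.716 1.663 0.    0.762 0.14 ] f [ 0.1 -0.3 -0.1] m [-0.02  0.03 -0.02] w 0.0247
```

Call:
carry_out(
  series=[
    [0, 0, -15, 0, 0, 0, -1],
    [0, 0, -40, 0, 0, 0, -1],
    [0, 0, -85, 0, 0, 0, -1],
    [0, 0, -130, 0, 0, 0, -1],
    [0, 0, -180, 0, 0, 0, -1],
    [0, 0, -230, 0, 0, 0, -1],
    [0, 0, -280, 0, 0, 0, -1],
    [0, 0, -305, 0, 0, 0, -1],
  ],
)

```text
time: 6.9
position: [0.53, 0.2479, 0.3594]
tool_rot: [0.669, 0.744, 0.003, 0.001]
ft_force: [-0.3, -0.6, -3.1]
grip_width: 0.0235
```

```bash
python3 - <<'E'
from h import *
st(); o=np.array([.165,.986]); P=np.array([.604,-.1163])+.160*o+.05*o
go((*P,.355),80.5); snap('scene','s1')
crop('s1','c10',120,320,60,260,3)
E
```

```text
t 6.9 p [0.53   0.2479 0.3594] R [[-0.106, 0.994, 0.006], [0.994, 0.106, 0.002], [0.001, 0.006, -1.0]] q [2.460e-01 3.440e-01 1.353e+00 1.000e-03 1.438e+00 1.400e-01] f [-0.3 -0.6 -3.1] m [-0.02  0.    0.04] w 0.0235
shift [-167.8   91.4    4.7] rot [ 0.3 -0.1 15.6]
```

View pics/s1.png

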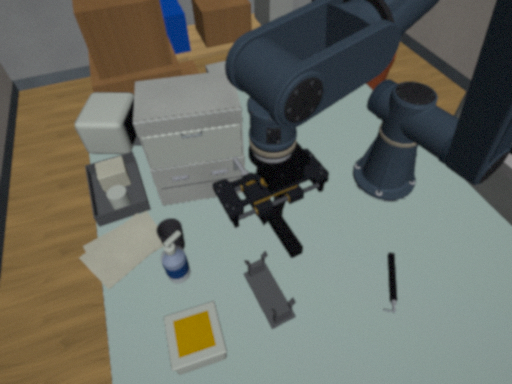

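Call:
carry_out(
  series=[
    [-30, 17, 1, 0, 0, 3, -1],
    [-62, 34, 2, 0, 0, 6, -1],
    [-95, 52, 3, 0, 0, 9, -1],
    [-128, 70, 4, 0, 0, 12, -1],
    [-155, 85, 5, 0.3, 0, 15, -1],
    [-168, 91, 5, 0.3, 0, 15.6, -1],
    [-168, 91, 5, 0.3, 0, 15.6, -1],
    [-168, 91, 5, 0.3, 0, 15.6, -1],
  ],
)

```text
time: 7.95
position: [0.6385, 0.092, 0.3575]
tool_rot: [0.763, 0.647, 0.003, -0.0]
ft_force: [0.1, 0.8, -2.0]
grip_width: 0.0236
```

```bash
python3 - <<'E'
from h import *
st(); o=np.array([.165,.986]); P=np.array([.604,-.1163])+.160*o
go((*P,.350),80.5); snap('scene','s2'); snap('top','t2'); snap('wrist','w6')
crop('s2','c11',140,290,90,220,5);crop('t2','c12',250,360,90,230,5)
E
```

```text
t 7.95 p [0.6385 0.092  0.3575] R [[0.164, 0.986, 0.004], [0.986, -0.164, 0.004], [0.005, 0.003, -1.0]] q [-0.032  0.443  1.202  0.004  1.493  0.133] f [ 0.1  0.8 -2. ] m [0.   0.03 0.02] w 0.0236
shift [-51.2   0.3   7.3] rot [ 0.2 -0.3  0.1]
```

View pics/c11.png

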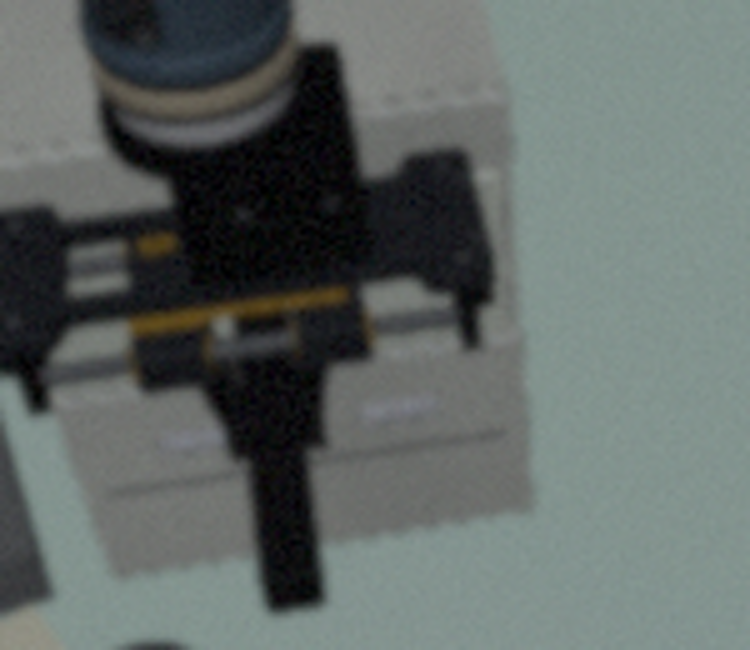

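View pics/c12.png

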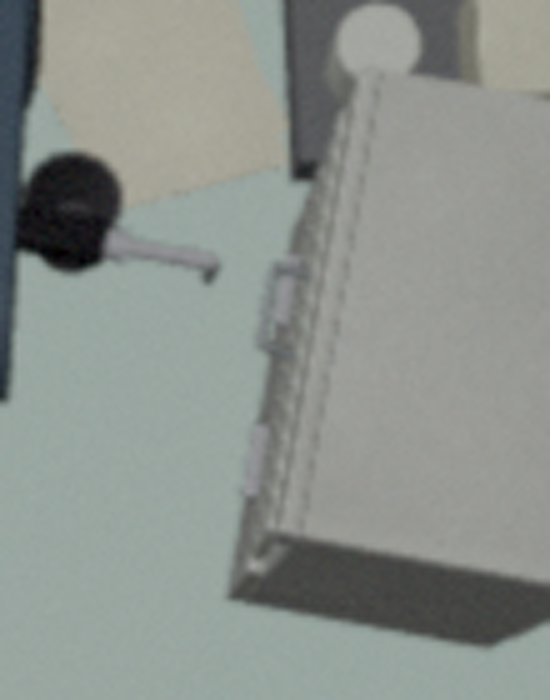

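```bash
python3 - <<'E'
from h import *
t=load('t2'); z=.3743; o=np.array([.164,.986])
for L in (.155,.16,.165):
    P=np.array([.6385,.092])-L*o
    print(L,'top',(proj(t,(*P,z))-[250,90])*5,'bottom',(proj(t,(*P,z-.038))-[250,90])*5)
print('bar',[(proj(t,p)-[250,90])*5 for p in ([.5801,-.1007,.3013],[.6319,-.1086,.3025])])
print('rod base', (proj(t,(*(np.array([.6385,.092])-.11*o),z))-[250,90])*5)
E
```

```text
0.155 top [202.11906189 256.0826297 ] bottom [197.02318648 273.72642322]
0.16 top [210.90183427 257.68127849] bottom [205.53750223 275.2782943 ]
0.165 top [219.68664298 259.28029793] bottom [214.05373186 276.83051421]
bar [array([259.34213683, 344.65414618]), array([273.38026221, 259.35279587])]
rod base [123.16562896 241.71144892]
```

Call:
carry_out(
  series=[
    [-15, 0, 2, 0, 0, 0, -1],
    [-30, 0, 5, 0, -0.3, 0, -1],
    [-43, 0, 7, 0.2, -0.3, 0, -1],
    [-51, 0, 7, 0.2, -0.3, 0, -1],
    [-51, 0, 7, 0.2, -0.3, 0, -1],
    [-51, 0, 7, 0.2, -0.3, 0, -1],
  ],
)

```text
time: 8.85
position: [0.6306, 0.0419, 0.3508]
tool_rot: [0.763, 0.647, 0.0, 0.001]
ft_force: [-0.3, -0.4, -1.6]
grip_width: 0.0236
```

```bash
python3 - <<'E'
from h import *
st(); o=np.array([.165,.986]); P=np.array([.604,-.1163])+.160*o
go((*P,.307),80.5); t=snap('top','t3')
p=robot.get_obs()['position']; q=p[:2]-.16*o
print('prong',q,(proj(t,(*q,p[2]+.0168))-[270,110])*8,(proj(t,(*q,p[2]+.0168-.038))-[270,110])*8)
crop('t3','c13',270,350,110,190,8)
E
```

```text
t 8.85 p [0.6306 0.0419 0.3508] R [[0.164, 0.986, 0.001], [0.986, -0.164, -0.001], [-0.0, 0.001, -1.0]] q [-0.11   0.427  1.245 -0.     1.469  0.055] f [-0.3 -0.4 -1.6] m [-0.03  0.05  0.03] w 0.0236
shift [-0.4 -0.2 43.8] rot [0.1 0.  0.1]
prong [ 0.60421452 -0.11570158] [317.6518869  282.44470665] [304.8467856  309.56506641]
```

View pics/c13.png

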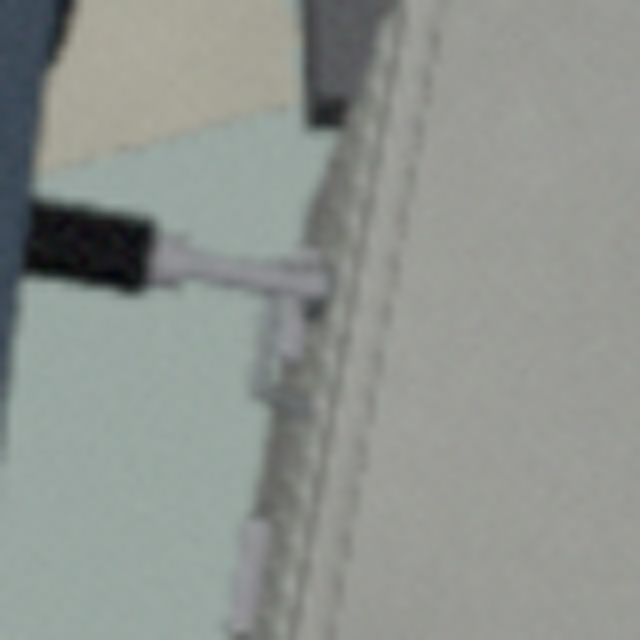

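Call:
carry_out(
  series=[
    [0, 0, 8, 0, 0, 0, -1],
    [0, 0, 16, 0, 0, 0, -1],
    [0, 0, 22, 0, 0, 0, -1],
    [0, 0, 26, 0, 0, 0, -1],
    [0, 0, 29, 0, 0, 0, -1],
    [0, 0, 29, 0, 0, 0, -1],
  ],
)

```text
time: 9.65
position: [0.6306, 0.042, 0.3216]
tool_rot: [0.763, 0.647, 0.0, 0.001]
ft_force: [0.1, 0.7, -2.2]
grip_width: 0.0237
```

Call:
carry_out(
  series=[
    [0, 0, 3, 0, 0, 0, -1],
    [0, 0, 6, 0, 0, 0, -1],
    [0, 0, 9, 0, 0, 0, -1],
    [0, 0, 9, 0, 0, 0, -1],
  ],
)

```text
time: 10.15
position: [0.6304, 0.042, 0.3122]
tool_rot: [0.763, 0.647, -0.0, 0.0]
ft_force: [-0.4, -0.0, -2.2]
grip_width: 0.0241
```

```bash
python3 - <<'E'
from h import *
st(); o=np.array([.165,.986]); P=np.array([.604,-.1163])+.160*o
go((*P,.307),80.5); t=snap('top','t4')
crop('t4','c14',270,350,110,190,8)
E
```

```text
t 10.15 p [0.6304 0.042  0.3122] R [[0.164, 0.987, -0.0], [0.987, -0.164, -0.001], [-0.001, 0.0, -1.0]] q [-1.100e-01  4.550e-01  1.303e+00 -1.000e-03  1.384e+00  5.500e-02] f [-0.4 -0.  -2.2] m [-0.01  0.06  0.01] w 0.0241
shift [-0.6  0.1  5.2] rot [0.  0.  0.1]
```

View pics/c14.png

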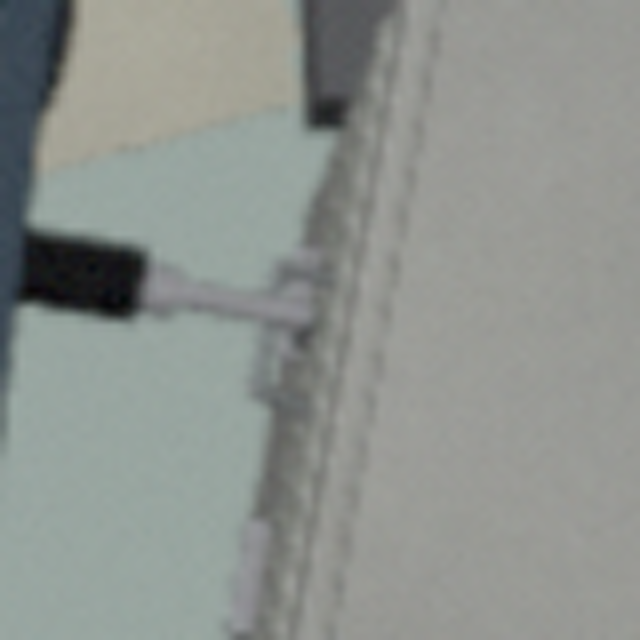

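```bash
cat >> h.py <<'E'
OUT=np.array([.165,.986]); H0=np.array([.602,-.1318]); LP=.160
def tcp(th,dep=.022,gap=.007,PH=20):
    f=np.radians(PH*max(th,0)); c,s=np.cos(th),np.sin(th)
    B=np.array([.024*c+.130*s,.130*c-.024*s]); px=np.array([-np.cos(f),np.sin(f)]); pz=np.array([np.sin(f),np.cos(f)])
    A=B+gap*px+dep*pz; T=A-LP*px-.0168*pz
    return (*(H0+T[0]*OUT),.172+T[1]),np.degrees(f)
def rows(ths,**k):
    for th in ths:
        p,f=tcp(th,**k); print(round(th,3),end=' '); go(p,80.5,f)
E
python3 - <<'E'
from h import *
st(); rows([-.05,-.03,-.01,.01,.03,.05])
E
```

```text
t 10.2 p [0.6305 0.042  0.3124] R [[0.164, 0.987, 0.0], [0.987, -0.164, -0.001], [-0.001, 0.001, -1.0]] q [-1.100e-01  4.550e-01  1.302e+00 -1.000e-03  1.384e+00  5.500e-02] f [-0.2 -0.1 -2.8] m [0.02 0.06 0.03] w 0.0236
-0.05 shift [-5.7  0.5  4.2] rot [0.  0.  0.1]
-0.03 shift [-3.1  0.5  4.6] rot [0.  0.  0.1]
-0.01 shift [-0.5  0.5  5. ] rot [0.  0.  0.1]
0.01 shift [2.1 0.5 6. ] rot [ 0.  -0.2  0.1]
0.03 shift [4.7 0.5 7.6] rot [ 0.  -0.6  0.1]
0.05 shift [7.3 0.6 9.3] rot [ 0.  -1.   0.1]
```

Call:
carry_out(
  series=[
    [0, 0, 3, 0, 0, 0, -1],
    [0, 0, 6, 0, 0, 0, -1],
    [2, 0, 7, 0, -0.2, 0, -1],
    [4, 0, 7, 0, -0.4, 0, -1],
    [5, 0, 7, 0, -0.6, 0, -1],
    [5, 0, 7, 0, -0.6, 0, -1],
  ],
)

```text
time: 10.95
position: [0.6314, 0.0472, 0.3056]
tool_rot: [0.763, 0.647, -0.004, 0.004]
ft_force: [0.3, -0.2, -2.2]
grip_width: 0.0236
```

Call:
carry_out(
  series=[
    [1, 0, 1, 0, -0.2, 0, -1],
    [2, 0, 1, 0, -0.4, 0, -1],
    [3, 0, 2, 0, -0.4, 0, -1],
    [3, 0, 2, 0, -0.4, 0, -1],
  ],
)

```text
time: 11.45
position: [0.6318, 0.0487, 0.3034]
tool_rot: [0.763, 0.647, -0.008, 0.007]
ft_force: [-1.2, -5.2, -2.6]
grip_width: 0.0236
```

```bash
python3 - <<'E'
from h import *
st(); rows([.05,.07,.09,.11,.13,.15,.17])
E
```

```text
t 11.45 p [0.6318 0.0487 0.3034] R [[0.163, 0.987, -0.003], [0.986, -0.163, -0.021], [-0.021, 0.001, -1.0]] q [-0.089  0.467  1.307 -0.021  1.369  0.08 ] f [-1.2 -5.2 -2.6] m [-0.96  0.18  0.08] w 0.0236
0.05 shift [0.5 0.4 0.2] rot [0.  0.2 0.1]
0.07 shift [3.2 0.4 1.9] rot [ 0.  -0.2  0.1]
0.09 shift [5.8 0.4 3.6] rot [ 0.  -0.6  0.1]
0.11 shift [8.3 0.4 5.3] rot [ 0.  -1.   0.1]
0.13 shift [10.9  0.4  7.1] rot [ 0.  -1.4  0.1]
0.15 shift [13.4  0.4  9. ] rot [ 0.  -1.8  0.1]
0.17 shift [15.9  0.4 10.9] rot [ 0.  -2.2  0.1]
```

Call:
carry_out(
  series=[
    [1.5, 0.2, 1, 0, 0, 0, -1],
    [3, 0.4, 2, 0, -0.2, 0, -1],
    [5, 0.4, 3, 0, -0.5, 0, -1],
    [7, 0.4, 4.5, 0, -0.8, 0, -1],
    [9.5, 0.4, 6, 0, -1.2, 0, -1],
    [12, 0.4, 8, 0, -1.6, 0, -1],
    [14.5, 0.4, 9.8, 0, -2, 0, -1],
    [16, 0.4, 11, 0, -2.2, 0, -1],
  ],
)

```text
time: 12.45
position: [0.6347, 0.0641, 0.2921]
tool_rot: [0.762, 0.646, -0.023, 0.02]
ft_force: [-1.8, -4.9, -1.5]
grip_width: 0.0234
```

```bash
python3 - <<'E'
from h import *
st(); rows([.17,.19,.21,.23,.25,.27,.29,.31,.33]); snap('top','t5'); snap('scene','s5')
crop('t5','c15',250,350,100,200,7); crop('s5','c16',120,270,60,210,5)
E
```

```text
t 12.45 p [0.6347 0.0641 0.2921] R [[0.163, 0.987, -0.009], [0.985, -0.163, -0.059], [-0.06, 0.001, -0.998]] q [-0.045  0.488  1.302 -0.061  1.359  0.132] f [-1.8 -4.9 -1.5] m [-0.95  0.3  -0.09] w 0.0234
0.17 shift [-0.   0.1 -0.1] rot [0.  0.  0.1]
0.19 shift [2.5 0.1 1.7] rot [ 0.  -0.4  0.1]
0.21 shift [5.1 0.1 3.6] rot [ 0.  -0.8  0.1]
0.23 shift [7.6 0.1 5.6] rot [ 0.  -1.2  0.1]
0.25 shift [10.   0.1  7.6] rot [ 0.  -1.6  0.1]
0.27 shift [12.5  0.1  9.7] rot [ 0.  -2.   0.1]
0.29 shift [14.9  0.1 11.8] rot [ 0.  -2.4  0.1]
0.31 shift [17.3  0.1 13.9] rot [ 0.  -2.8  0.1]
0.33 shift [19.7  0.1 16.1] rot [ 0.  -3.2  0.1]
```

View pics/c15.png

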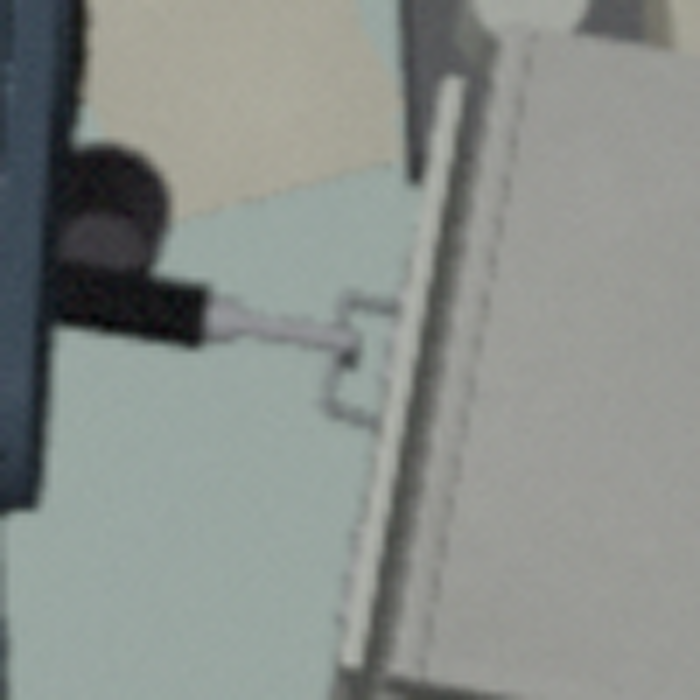

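View pics/c16.png

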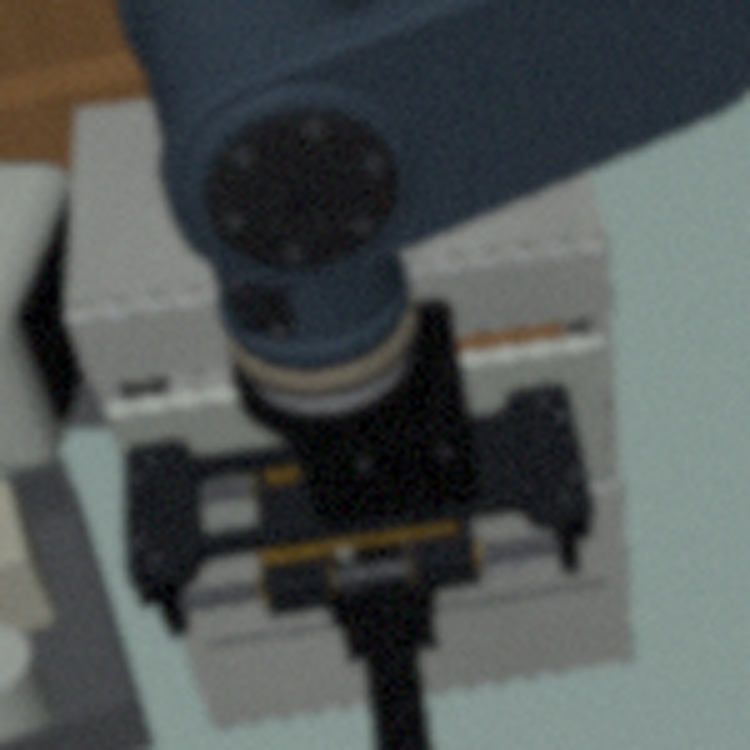

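Call:
carry_out(
  series=[
    [2.5, 0.1, 1.7, 0, -0.4, 0, -1],
    [5, 0.1, 3.6, 0, -0.8, 0, -1],
    [7.6, 0.1, 5.6, 0, -1.2, 0, -1],
    [10, 0.1, 7.6, 0, -1.6, 0, -1],
    [12.5, 0.1, 9.7, 0, -2, 0, -1],
    [15, 0.1, 11.8, 0, -2.4, 0, -1],
    [17.3, 0.1, 14, 0, -2.8, 0, -1],
    [19.7, 0.1, 16, 0, -3.2, 0, -1],
  ],
)

```text
time: 13.55
position: [0.6379, 0.0831, 0.2748]
tool_rot: [0.761, 0.646, -0.044, 0.038]
ft_force: [-0.5, -4.1, -0.8]
grip_width: 0.0235
```

```bash
python3 - <<'E'
from h import *
st(); rows([.35,.37,.39,.41,.43,.45,.47,.49])
E
```

```text
t 13.55 p [0.6379 0.0831 0.2748] R [[0.162, 0.987, -0.018], [0.98, -0.163, -0.114], [-0.115, 0.001, -0.993]] q [ 0.011  0.521  1.296 -0.117  1.346  0.202] f [-0.5 -4.1 -0.8] m [-0.95  0.33 -0.14] w 0.0235
0.35 shift [1.9 0.  2.2] rot [ 0.  -0.4  0.1]
0.37 shift [4.4 0.  4.3] rot [ 0.  -0.8  0.1]
0.39 shift [6.8 0.  6.5] rot [ 0.  -1.2  0.1]
0.41 shift [9.1 0.  8.8] rot [ 0.  -1.6  0.1]
0.43 shift [11.5  0.  11.1] rot [ 0.  -2.   0.1]
0.45 shift [13.8  0.  13.5] rot [ 0.  -2.4  0.1]
0.47 shift [16.1  0.1 15.9] rot [ 0.  -2.8  0.1]
0.49 shift [18.3  0.1 18.3] rot [ 0.  -3.2  0.1]
```

Call:
carry_out(
  series=[
    [2, 0, 2.2, 0, -0.4, 0, -1],
    [4.4, 0, 4.3, 0, -0.8, 0, -1],
    [6.8, 0, 6.5, 0, -1.2, 0, -1],
    [9.1, 0, 8.8, 0, -1.6, 0, -1],
    [11.5, 0, 11.1, 0, -2, 0, -1],
    [13.8, 0, 13.5, 0, -2.4, 0, -1],
    [16.1, 0, 15.9, 0, -2.8, 0, -1],
    [18.3, 0, 18.3, 0, -3.2, 0, -1],
  ],
)

```text
time: 14.55
position: [0.6407, 0.0992, 0.2543]
tool_rot: [0.76, 0.645, -0.065, 0.056]
ft_force: [-1.1, -3.3, 0.3]
grip_width: 0.0238
```

```bash
python3 - <<'E'
from h import *
st(); rows([.51,.53,.55,.57,.59,.61,.63,.65])
snap('top','t6'); crop('t6','c17',250,350,100,200,7)
E
```

```text
t 14.55 p [0.6407 0.0992 0.2543] R [[0.161, 0.987, -0.027], [0.972, -0.163, -0.169], [-0.171, 0.001, -0.985]] q [ 0.061  0.559  1.291 -0.172  1.334  0.269] f [-1.1 -3.3  0.3] m [-0.87  0.25  0.  ] w 0.0238
0.51 shift [ 2.1 -0.   2.3] rot [ 0.1 -0.4  0.1]
0.53 shift [4.4 0.  4.7] rot [ 0.1 -0.8  0.1]
0.55 shift [6.6 0.  7.1] rot [ 0.1 -1.2  0.1]
0.57 shift [8.9 0.  9.6] rot [ 0.1 -1.6  0.1]
0.59 shift [11.1  0.  12.2] rot [ 0.1 -2.   0.1]
0.61 shift [13.2  0.  14.7] rot [ 0.1 -2.4  0.1]
0.63 shift [15.4  0.  17.4] rot [ 0.1 -2.8  0.1]
0.65 shift [17.4  0.  20. ] rot [ 0.1 -3.2  0.1]
```

View pics/c17.png

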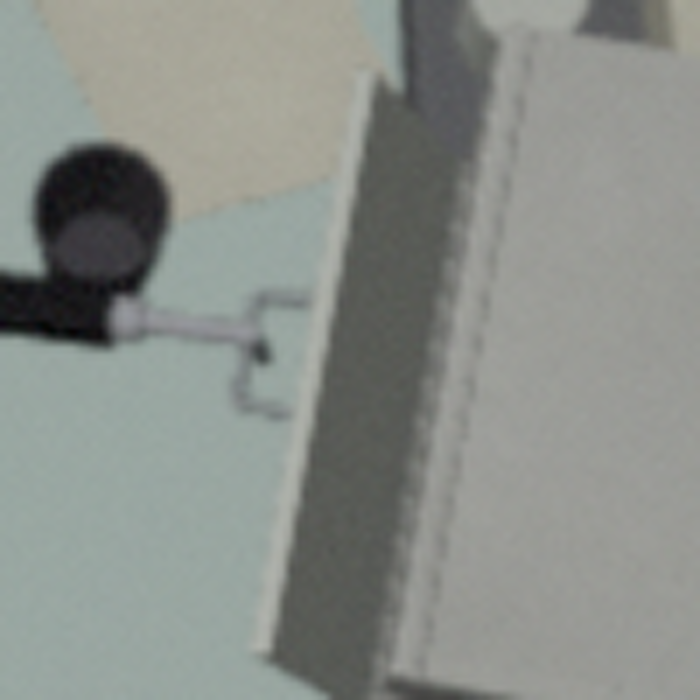

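Call:
carry_out(
  series=[
    [2, 0, 2.3, 0, -0.4, 0, -1],
    [4.4, 0, 4.7, 0, -0.8, 0, -1],
    [6.6, 0, 7.1, 0, -1.2, 0, -1],
    [8.9, 0, 9.6, 0, -1.6, 0, -1],
    [11, 0, 12.2, 0, -2, 0, -1],
    [13.2, 0, 14.7, 0, -2.4, 0, -1],
    [15.4, 0, 17.4, 0, -2.8, 0, -1],
    [17.4, 0, 20, 0, -3.2, 0, -1],
  ],
)

```text
time: 15.6
position: [0.6427, 0.1134, 0.231]
tool_rot: [0.757, 0.643, -0.087, 0.074]
ft_force: [-0.4, -3.5, -0.4]
grip_width: 0.0235
```

```bash
python3 - <<'E'
from h import *
st(); rows([.67,.69,.71,.73,.75,.77,.79,.81])
E
```

```text
t 15.6 p [0.6427 0.1134 0.231 ] R [[0.158, 0.987, -0.037], [0.961, -0.163, -0.223], [-0.226, -0.0, -0.974]] q [ 0.106  0.602  1.286 -0.226  1.322  0.333] f [-0.4 -3.5 -0.4] m [-0.73  0.16  0.08] w 0.0235
0.67 shift [1.5 0.3 2.1] rot [ 0.  -0.4  0.1]
0.69 shift [3.7 0.3 4.7] rot [ 0.  -0.8  0.1]
0.71 shift [5.8 0.3 7.4] rot [ 0.  -1.2  0.1]
0.73 shift [ 7.8  0.3 10.1] rot [ 0.  -1.6  0.1]
0.75 shift [ 9.9  0.3 12.9] rot [ 0.  -2.   0.1]
0.77 shift [11.9  0.3 15.7] rot [ 0.  -2.4  0.1]
0.79 shift [13.8  0.3 18.5] rot [ 0.  -2.8  0.1]
0.81 shift [15.7  0.3 21.4] rot [ 0.  -3.2  0.1]
```

Call:
carry_out(
  series=[
    [1.6, 0.2, 2.1, 0, -0.4, 0, -1],
    [3.7, 0.2, 4.7, 0, -0.8, 0, -1],
    [5.8, 0.2, 7.4, 0, -1.2, 0, -1],
    [7.8, 0.2, 10.1, 0, -1.6, 0, -1],
    [9.9, 0.2, 12.9, 0, -2, 0, -1],
    [11.9, 0.2, 15.7, 0, -2.4, 0, -1],
    [13.8, 0.2, 18.5, 0, -2.8, 0, -1],
    [15.7, 0.2, 21.4, 0, -3.2, 0, -1],
  ],
)

```text
time: 16.6
position: [0.6447, 0.1238, 0.2064]
tool_rot: [0.755, 0.641, -0.108, 0.092]
ft_force: [0.4, -2.1, 0.8]
grip_width: 0.0234
```

```bash
python3 - <<'E'
from h import *
st(); rows([.83,.85,.87,.89,.91,.93,.95,.97,.99,1.01])
snap('top','t7'); crop('t7','c18',230,350,100,200,6); snap('scene','s7')
E
```

```text
t 16.6 p [0.6447 0.1238 0.2064] R [[0.156, 0.987, -0.045], [0.947, -0.163, -0.276], [-0.28, 0.0, -0.96]] q [ 0.145  0.647  1.28  -0.28   1.312  0.393] f [ 0.4 -2.1  0.8] m [-0.54  0.2  -0.02] w 0.0234
0.83 shift [1.8 0.1 2.7] rot [ 0.  -0.3  0.1]
0.85 shift [3.8 0.1 5.6] rot [ 0.  -0.7  0.1]
0.87 shift [5.7 0.1 8.5] rot [ 0.  -1.1  0.1]
0.89 shift [ 7.6  0.1 11.4] rot [ 0.  -1.5  0.1]
0.91 shift [ 9.5  0.1 14.3] rot [ 0.  -1.9  0.1]
0.93 shift [11.3  0.1 17.3] rot [ 0.  -2.3  0.1]
0.95 shift [13.   0.1 20.4] rot [ 0.  -2.7  0.1]
0.97 shift [14.7  0.1 23.4] rot [ 0.1 -3.1  0.1]
0.99 shift [16.4  0.1 26.6] rot [ 0.1 -3.5  0.1]
1.01 shift [18.   0.1 29.7] rot [ 0.1 -3.9  0.1]
```

View pics/c18.png

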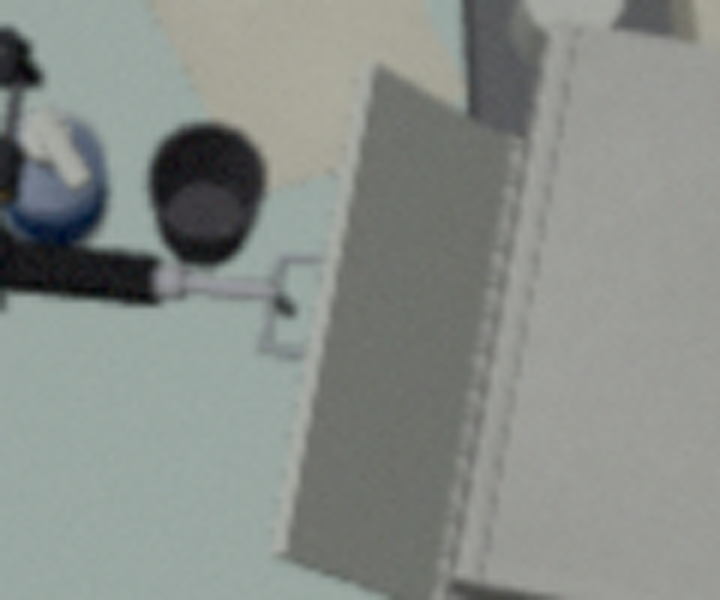

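View pics/s7.png

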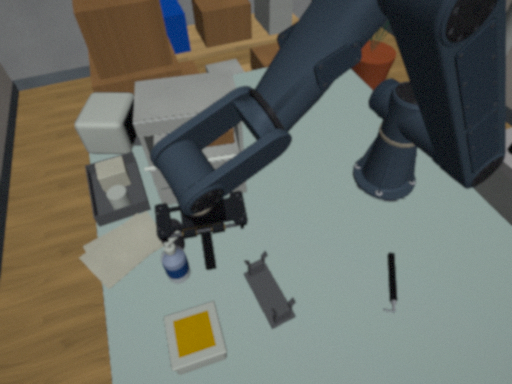

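Call:
carry_out(
  series=[
    [1.8, 0.1, 2.7, 0, -0.3, 0, -1],
    [3.8, 0.1, 5.6, 0, -0.7, 0, -1],
    [5.7, 0.1, 8.5, 0, -1.1, 0, -1],
    [7.6, 0.1, 11.4, 0, -1.5, 0, -1],
    [9.5, 0.1, 14.3, 0, -1.9, 0, -1],
    [11.3, 0.1, 17.3, 0, -2.3, 0, -1],
    [11.3, 0.1, 17.3, 0, -2.3, 0, -1],
  ],
)

```text
time: 17.58
position: [0.6454, 0.1304, 0.1855]
tool_rot: [0.752, 0.639, -0.123, 0.104]
ft_force: [0.3, -1.5, -0.3]
grip_width: 0.0236
```

```bash
python3 - <<'E'
from h import *
st(); rows([.94,.95,.96,.97,.98,.99,1.,1.01,1.02])
E
```

```text
t 17.57 p [0.6454 0.1304 0.1855] R [[0.153, 0.987, -0.053], [0.936, -0.162, -0.313], [-0.318, -0.001, -0.948]] q [ 0.17   0.684  1.278 -0.316  1.303  0.435] f [ 0.3 -1.5 -0.3] m [-0.3   0.1   0.06] w 0.0236
0.94 shift [-0.   0.5  0.6] rot [-0.  -0.3  0.2]
0.95 shift [0.9 0.5 2.1] rot [-0.  -0.5  0.2]
0.96 shift [1.8 0.5 3.6] rot [-0.  -0.7  0.2]
0.97 shift [2.8 0.5 5.1] rot [-0.  -0.9  0.2]
0.98 shift [3.7 0.5 6.6] rot [-0.  -1.1  0.2]
0.99 shift [4.5 0.5 8.2] rot [-0.  -1.3  0.2]
1.0 shift [5.4 0.5 9.7] rot [-0.  -1.5  0.2]
1.01 shift [ 6.3  0.5 11.2] rot [-0.  -1.7  0.2]
1.02 shift [ 7.1  0.5 12.8] rot [-0.  -1.9  0.2]
```

Call:
carry_out(
  series=[
    [0.9, 0.4, 2.1, 0, -0.5, 0, -1],
    [1.8, 0.4, 3.6, 0, -0.7, 0, -1],
    [2.8, 0.4, 5.1, 0, -0.9, 0, -1],
    [2.8, 0.4, 5.1, 0, -0.9, 0, -1],
  ],
)

```text
time: 18.08
position: [0.6458, 0.1314, 0.1795]
tool_rot: [0.751, 0.638, -0.129, 0.109]
ft_force: [-0.5, -2.8, -1.0]
grip_width: 0.0237
```

Call:
carry_out(
  series=[
    [0.9, 0, 1.5, 0, -0.2, 0, -1],
    [1.8, 0, 3, 0, -0.4, 0, -1],
    [1.8, 0, 3, 0, -0.4, 0, -1],
  ],
)

```text
time: 18.45
position: [0.6458, 0.1323, 0.1758]
tool_rot: [0.751, 0.638, -0.132, 0.111]
ft_force: [-0.2, -2.6, -0.5]
grip_width: 0.0235
```

```bash
python3 - <<'E'
from h import *
st(); rows([.98,.99,1.,1.01,1.02,1.03,1.04])
snap('top','t8'); crop('t8','c19',230,350,100,200,6)
E
```

```text
t 18.45 p [0.6458 0.1323 0.1758] R [[0.151, 0.987, -0.057], [0.928, -0.161, -0.334], [-0.339, -0.002, -0.941]] q [ 0.181  0.703  1.275 -0.337  1.302  0.456] f [-0.2 -2.6 -0.5] m [-0.48  0.16 -0.09] w 0.0235
0.98 shift [-1.3  0.3 -1.9] rot [-0.   0.2  0.2]
0.99 shift [-0.4  0.3 -0.4] rot [-0.   0.   0.2]
1.0 shift [0.6 0.3 1.1] rot [-0.  -0.2  0.2]
1.01 shift [1.5 0.3 2.6] rot [-0.  -0.4  0.2]
1.02 shift [2.3 0.4 4.2] rot [-0.  -0.6  0.2]
1.03 shift [3.2 0.4 5.7] rot [-0.  -0.8  0.2]
1.04 shift [4.1 0.4 7.2] rot [-0.  -1.   0.2]
```

View pics/c19.png

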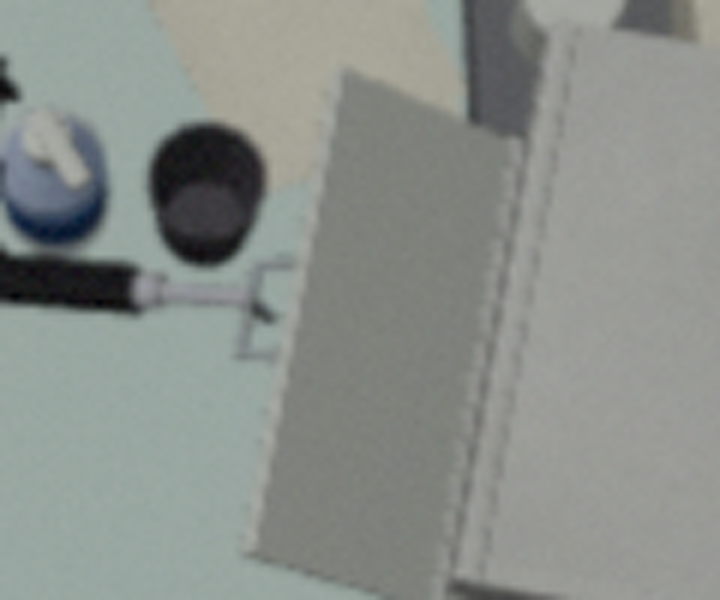

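Call:
carry_out(
  series=[
    [0.8, 0.3, 1.4, 0, -0.2, 0, -1],
    [1.6, 0.3, 2.8, 0, -0.4, 0, -1],
    [1.6, 0.3, 2.8, 0, -0.4, 0, -1],
  ],
)

```text
time: 18.88
position: [0.6461, 0.1329, 0.1724]
tool_rot: [0.75, 0.638, -0.135, 0.113]
ft_force: [-1.1, -2.3, 0.2]
grip_width: 0.0237
```

```bash
cat >> h.py <<'E'
def theta(c,uv):
    from scipy.optimize import least_squares
    lat=np.array([OUT[1],-OUT[0]])
    def X(th,l,o,u):
        r=o*np.cos(th)+u*np.sin(th); z=.172-o*np.sin(th)+u*np.cos(th); return (*(H0+r*OUT+l*lat),z)
    for o in (0,-.01):
        f=least_squares(lambda q:np.concatenate([proj(c,X(q[0],q[1],o,.124))-uv[0],proj(c,X(q[0],q[2],o,.124))-uv[1]]),[.9,.13,-.13])
        print('o',o,'theta',f.x.round(3),'res',f.fun.round(1))
E
python3 - <<'E'
from h import *
st(); 
theta(load('t8'),[(287.5,111.7),(271.2,191.7)])
snap('top','t9'); crop('t9','c20',230,350,100,200,6)
E
```

```text
t 18.88 p [0.6461 0.1329 0.1724] R [[0.151, 0.987, -0.058], [0.926, -0.161, -0.341], [-0.346, -0.003, -0.938]] q [ 0.185  0.709  1.274 -0.343  1.302  0.462] f [-1.1 -2.3  0.2] m [-0.4   0.18 -0.1 ] w 0.0237
o 0 theta [ 0.888  0.127 -0.132] res [-0.7 -0.1  0.7  0.1]
o -0.01 theta [ 0.965  0.127 -0.132] res [-0.7 -0.1  0.7  0.1]
```

Call:
carry_out(
  series=[
    [0.8, 0, 1.4, 0, -0.2, 0, -1],
    [1.6, 0, 2.8, 0, -0.4, 0, -1],
    [1.6, 0, 2.8, 0, -0.4, 0, -1],
  ],
)

```text
time: 19.3
position: [0.6462, 0.1335, 0.1691]
tool_rot: [0.75, 0.637, -0.137, 0.115]
ft_force: [-0.7, -2.9, -0.1]
grip_width: 0.0237
```

Call:
carry_out(
  series=[
    [0.8, 0, 1.4, 0, -0.2, 0, -1],
    [1.6, 0, 2.8, 0, -0.4, 0, -1],
    [1.6, 0, 2.8, 0, -0.4, 0, -1],
  ],
)

```text
time: 19.68
position: [0.6462, 0.1329, 0.1664]
tool_rot: [0.749, 0.637, -0.141, 0.118]
ft_force: [-2.1, -5.1, 2.4]
grip_width: 0.0233
```

```bash
python3 - <<'E'
from h import *
st(); rows([1.02,1.04,1.06,1.08])
snap('top','t10'); crop('t10','c21',230,350,100,200,6)
E
```

```text
t 19.68 p [0.6462 0.1329 0.1664] R [[0.149, 0.987, -0.061], [0.92, -0.161, -0.356], [-0.362, -0.003, -0.932]] q [ 0.191  0.721  1.272 -0.359  1.302  0.476] f [-2.1 -5.1  2.4] m [-1.14  0.36 -0.18] w 0.0233
1.02 shift [-1.6  0.1 -4.5] rot [-0.1  0.8  0.3]
1.04 shift [ 0.3  0.1 -1.4] rot [-0.1  0.4  0.3]
1.06 shift [2.  0.1 1.7] rot [-0.1 -0.   0.3]
1.08 shift [3.7 0.1 4.8] rot [-0.1 -0.4  0.3]
```

View pics/c21.png

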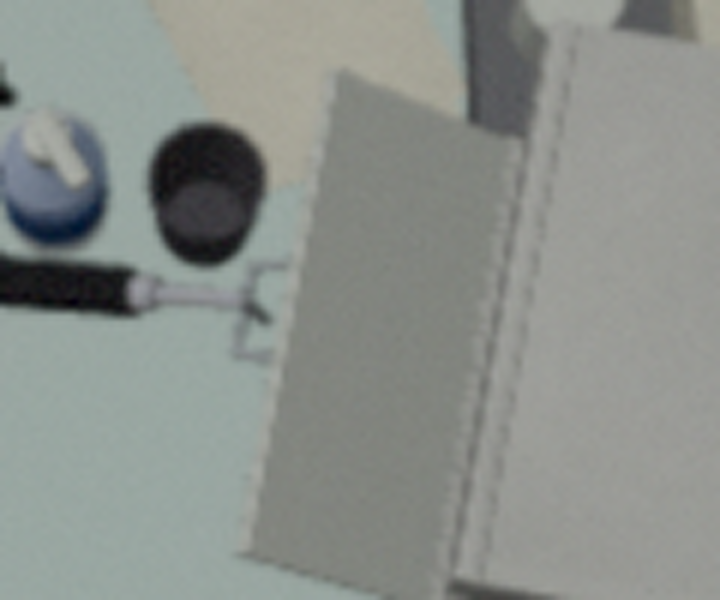

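Call:
carry_out(
  series=[
    [1, 0, 1.2, 0, -0.1, 0, -1],
    [1.6, 0, 2, 0, -0.1, 0, -1],
    [1.6, 0, 2, 0, -0.1, 0, -1],
  ],
)

```text
time: 20.1
position: [0.6462, 0.1324, 0.1648]
tool_rot: [0.749, 0.636, -0.143, 0.12]
ft_force: [-1.3, -5.0, 3.7]
grip_width: 0.0235
```

```bash
python3 - <<'E'
from h import *
st(); rows([1.02,1.04,1.06,1.08])
E
```

```text
t 20.1 p [0.6462 0.1324 0.1648] R [[0.149, 0.987, -0.062], [0.919, -0.161, -0.361], [-0.366, -0.003, -0.931]] q [ 0.192  0.724  1.272 -0.363  1.301  0.479] f [-1.3 -5.   3.7] m [-1.44  0.41 -0.17] w 0.0235
1.02 shift [-1.7 -0.  -6.1] rot [-0.1  1.1  0.3]
1.04 shift [ 0.1 -0.  -3.1] rot [-0.1  0.7  0.3]
1.06 shift [ 1.9 -0.  -0. ] rot [-0.1  0.3  0.3]
1.08 shift [3.6 0.  3.1] rot [-0.1 -0.1  0.3]
```

```bash
python3 - <<'E'
from h import *
f7=lambda u,v:(250+u/7,100+v/7); f6=lambda u,v:(230+u/6,100+v/6)
print('t6 outer'); theta(load('t6'),[f7(362,75),f7(253,652)])
print('t6 inner'); theta(load('t6'),[f7(380,82),f7(268,658)])
print('t7 L'); theta(load('t7'),[f6(372,68),f6(277,550)])
print('t10 L'); theta(load('t10'),[f6(337,70),f6(240,553)])
c=snap('top','t11'); crop('t11','c22',255,300,100,200,7); 
s=snap('scene','s11'); crop('s11','c23',120,260,90,230,5)
E
```

```text
t6 outer
o 0 theta [ 0.443  0.126 -0.133] res [-0.3 -0.1  0.3  0.1]
o -0.01 theta [ 0.522  0.126 -0.134] res [-0.3 -0.1  0.3  0.1]
t6 inner
o 0 theta [ 0.379  0.123 -0.135] res [-0.6 -0.1  0.5  0.1]
o -0.01 theta [ 0.458  0.123 -0.135] res [-0.6 -0.1  0.5  0.1]
t7 L
o 0 theta [ 0.725  0.125 -0.132] res [-0.5 -0.1  0.5  0.1]
o -0.01 theta [ 0.802  0.125 -0.132] res [-0.5 -0.1  0.5  0.1]
t10 L
o 0 theta [ 0.937  0.128 -0.134] res [-0.6 -0.1  0.5  0.1]
o -0.01 theta [ 1.013  0.128 -0.134] res [-0.6 -0.1  0.5  0.1]
```

View pics/c22.png

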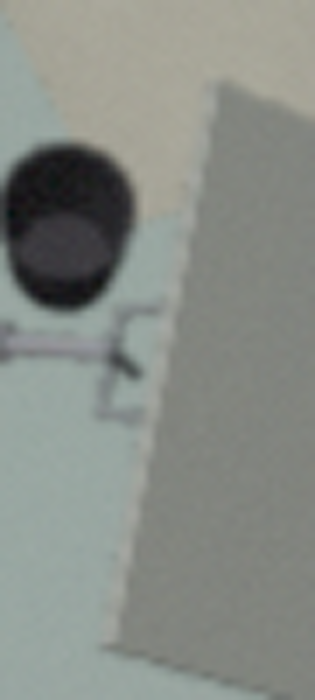

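View pics/c23.png

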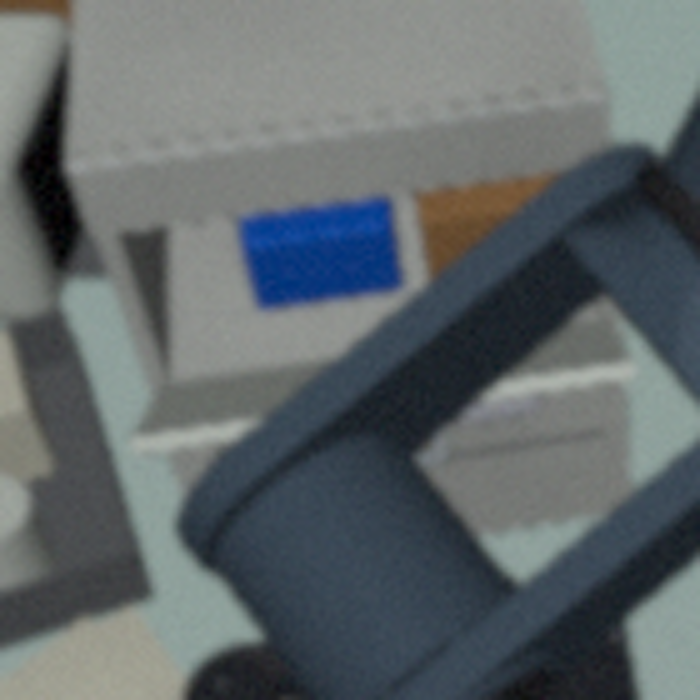

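```bash
python3 - <<'E'
from h import *
f6=lambda u,v:(230+u/6,100+v/6)
f22=lambda u,v:(255+u/7,100+v/7)
s=load('s11');t=load('t11'); lat=np.array([OUT[1],-OUT[0]])
for a,b in [(f22(212,82),(120+137/5,90+444/5)),(f22(102,645),(120+633/5,90+377/5))]:
    x,e=tri((t,*a),(s,*b)); r=(x[:2]-H0)@OUT; h=x[2]-.172
    print(x.round(4),e,'out,up',r.round(4),h.round(4),'rad',np.hypot(r,h).round(4),'theta',np.arctan2(r,h).round(3))
# bias check: cabinet top front corners z .345 out 0
for a,b in [(f6(553,20) ,(120+72/5,90+170/5))]:
    x,e=tri((t,*a),(s,*b)); print(x,e,(x[:2]-H0)@OUT)
x,e=tri((load('top0'),280+125/5,90+535/5),(load('scene0'),120+603/5,60+245/5)); print('right corner',x,e,(x[:2]-H0)@OUT)
E
```

```text
[ 0.7447 -0.0534  0.2409] [0.9 0.9] out,up 0.1009 0.0689 rad 0.1221 theta 0.972
[ 0.4884 -0.0084  0.2354] [0.3 0.3] out,up 0.1029 0.0634 rad 0.1209 theta 1.019
[ 0.73634892 -0.15432782  0.34180507] [1.3 1.3] -4.485396518359419e-05
right corner [ 0.46273669 -0.10700059  0.34322593] [2.5 2.5] 0.001473772172004148
```

Call:
carry_out(
  series=[
    [1.6, 0, 1, 0, 0, 0, -1],
    [2.2, 0, 1.5, 0, 0, 0, -1],
    [2.2, 0, 1.5, 0, 0, 0, -1],
  ],
)

```text
time: 20.58
position: [0.6463, 0.132, 0.1636]
tool_rot: [0.748, 0.636, -0.145, 0.121]
ft_force: [-2.0, -5.8, 4.0]
grip_width: 0.0237
```

```bash
python3 - <<'E'
from h import *
st(); rows([1.02,1.04,1.06,1.08])
c=snap('top','t12'); crop('t12','c24',200,300,100,200,7)
a=load('t11')['pixels'].astype(int); b=c['pixels'].astype(int); d=np.abs(a-b).max(2)[105:195,255:330]; print('diff count hatch zone',(d>40).sum())
E
```

```text
t 20.57 p [0.6463 0.132  0.1636] R [[0.149, 0.987, -0.062], [0.917, -0.162, -0.365], [-0.37, -0.003, -0.929]] q [ 0.194  0.727  1.272 -0.367  1.302  0.482] f [-2.  -5.8  4. ] m [-1.66  0.44 -0.27] w 0.0237
1.02 shift [-1.9 -0.2 -7.3] rot [-0.1  1.3  0.2]
1.04 shift [-0.  -0.2 -4.3] rot [-0.1  0.9  0.2]
1.06 shift [ 1.7 -0.1 -1.2] rot [-0.1  0.5  0.2]
1.08 shift [ 3.5 -0.1  1.9] rot [-0.1  0.1  0.2]
diff count hatch zone 0
```

View pics/c24.png

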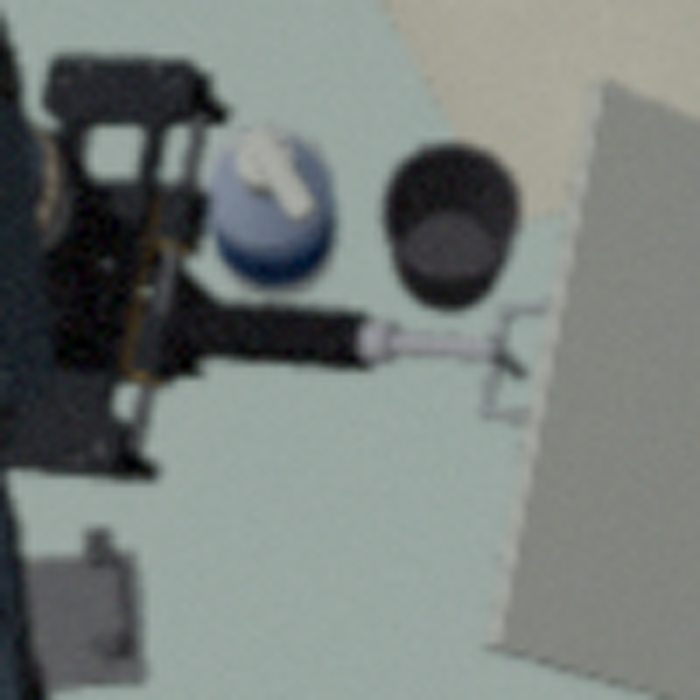

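```bash
python3 - <<'E'
from h import *
o=st(); c=load('t12'); T=R.from_quat(o['tool_rot']).as_matrix(); p=o['position']
for L,dz in [(.1,.0168),(.16,.0168),(.16,-.0212)]:
    X=p+T@np.array([-L,0,-dz]); print(X.round(4),(proj(c,X)-[200,100])*7)
th=1.0; B=np.array([.024*np.cos(th)+.13*np.sin(th),.13*np.cos(th)-.024*np.sin(th)]); X=(*(H0+B[0]*OUT),.172+B[1]); print('bar@1',X,(proj(c,X)-[200,100])*7)
print('bar in tool rel. prong axis/rod axis:', (T.T@(np.array(X)-p))*1000+[160,0,16.8])
E
```

```text
t 20.62 p [0.6463 0.1321 0.1636] R [[0.149, 0.987, -0.062], [0.917, -0.162, -0.365], [-0.37, -0.003, -0.929]] q [ 0.194  0.727  1.272 -0.367  1.302  0.482] f [-1.3 -7.   3.2] m [-1.64  0.47 -0.22] w 0.0237
[0.6324 0.0465 0.2163] [369.88791224 335.8131926 ]
[ 0.6235 -0.0085  0.2385] [492.28174399 345.27186371]
[ 0.6211 -0.0224  0.2032] [520.11336156 370.18654868]
bar@1 (np.float64(0.6221891497553672), np.float64(-0.011154535401260171), np.float64(0.22204399612746864)) [496.93991976 357.24674636]
bar in tool rel. prong axis/rod axis: [ 3.47959226 -0.7949566  16.30930336]
```

Call:
carry_out(
  series=[
    [-2, 0, 0, 0, 0, 0, -1],
    [-5, 0, 0, 0, 0, 0, -1],
    [-5, 0, 0, 0, 0, 0, -1],
  ],
)

```text
time: 21.0
position: [0.6457, 0.1283, 0.165]
tool_rot: [0.748, 0.636, -0.144, 0.12]
ft_force: [-0.6, -0.1, -2.1]
grip_width: 0.0233
```

```bash
python3 - <<'E'
from h import *
st(); c=snap('top','t13'); crop('t13','c25',240,320,100,200,7)
E
```

```text
t 21.0 p [0.6457 0.1283 0.165 ] R [[0.149, 0.987, -0.062], [0.918, -0.161, -0.363], [-0.368, -0.003, -0.93]] q [ 0.188  0.722  1.277 -0.367  1.298  0.477] f [-0.6 -0.1 -2.1] m [ 0.37  0.01 -0.02] w 0.0233
```

View pics/c25.png

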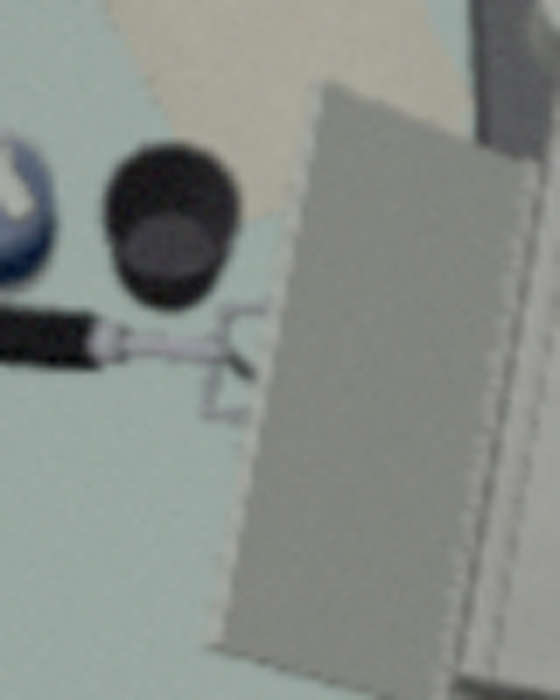

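Call:
carry_out(
  series=[
    [0, 0, -5, 0, 0, 0, -1],
    [0, 0, -10, 0, 0, 0, -1],
    [0, 0, -16, 0, 0, 0, -1],
    [0, 0, -22, 0, 0, 0, -1],
    [0, 0, -28, 0, 0, 0, -1],
    [0, 0, -36, 0, 0, 0, -1],
    [0, 0, -45, 0, 0, 0, -1],
    [0, 0, -45, 0, 0, 0, -1],
  ],
)

```text
time: 22.05
position: [0.6491, 0.1451, 0.208]
tool_rot: [0.748, 0.636, -0.143, 0.121]
ft_force: [-0.8, 0.4, -3.4]
grip_width: 0.0236
```

```bash
python3 - <<'E'
from h import *
st(); c=snap('top','t14'); crop('t14','c26',220,320,100,200,7)
a=load('t13')['pixels'].astype(int); b=c['pixels'].astype(int); d=np.abs(a-b).max(2)[105:195,282:330]; print('diff hatch',(d>40).sum())
go((.640,.20,.30),84,0)
E
```

```text
t 22.05 p [0.6491 0.1451 0.208 ] R [[0.15, 0.987, -0.06], [0.918, -0.161, -0.363], [-0.368, -0.001, -0.93]] q [ 0.21   0.688  1.217 -0.356  1.391  0.463] f [-0.8  0.4 -3.4] m [ 0.43 -0.06  0.06] w 0.0236
diff hatch 0
shift [  15.2  -17.6 -105.6] rot [-0.7 21.6 -3.2]
```

View pics/c26.png

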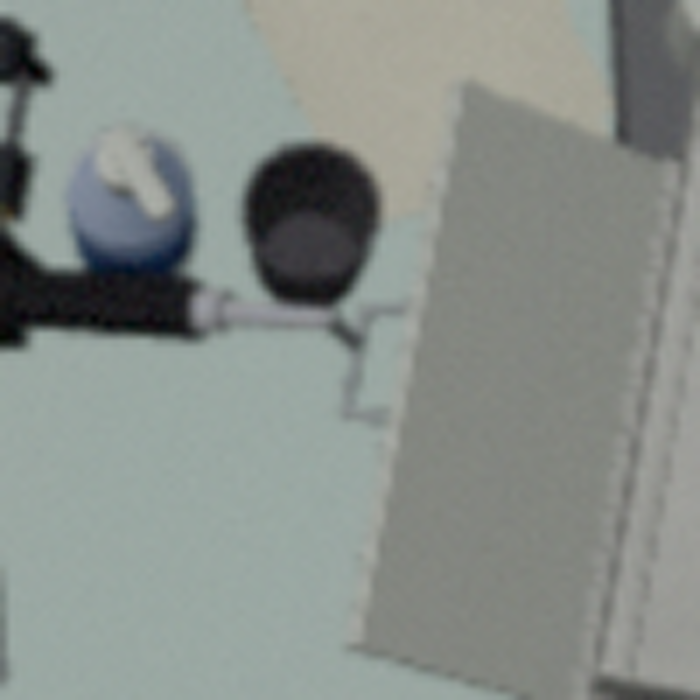

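Call:
carry_out(
  series=[
    [5, -4, -35, 0, 0, 0, -1],
    [12, -12, -75, 0, 0, -1, -1],
    [15, -17, -105, 0, 6, -2, -1],
    [15, -17, -110, 0, 12, -3, -1],
    [15, -17, -110, -0.5, 18, -3, -1],
    [15, -17, -110, -0.7, 21.6, -3.2, -1],
    [15, -17, -110, -0.7, 21.6, -3.2, -1],
  ],
)

```text
time: 22.98
position: [0.6404, 0.1997, 0.304]
tool_rot: [0.744, 0.668, -0.001, 0.0]
ft_force: [0.3, -0.7, -1.5]
grip_width: 0.0235
```

```bash
python3 - <<'E'
from h import *
st(); go((.5299,.2479,.26),96,0)
E
```

```text
t 22.98 p [0.6404 0.1997 0.304 ] R [[0.107, 0.994, -0.001], [0.994, -0.107, -0.001], [-0.002, -0.001, -1.0]] q [ 1.370e-01  5.220e-01  1.207e+00 -1.000e-03  1.414e+00  2.440e-01] f [ 0.3 -0.7 -1.5] m [-0.03  0.09 -0.04] w 0.0235
shift [  36.2 -114.9   44.1] rot [ -0.1   0.1 -12.1]
```

Call:
carry_out(
  series=[
    [8, -25, 10, 0, 0, -3, -1],
    [16, -50, 20, 0, 0, -6, -1],
    [24, -75, 30, 0, 0, -9, -1],
    [31, -100, 40, 0, 0, -11, -1],
    [36, -115, 44, 0, 0, -12.1, -1],
    [36, -115, 44, 0, 0, -12.1, -1],
    [36, -115, 44, 0, 0, -12.1, -1],
  ],
)

```text
time: 23.85
position: [0.5313, 0.2477, 0.2606]
tool_rot: [0.669, 0.743, -0.0, 0.001]
ft_force: [0.2, 0.2, -1.9]
grip_width: 0.0234
```

```bash
python3 - <<'E'
from h import *
o=st(); go((.5299,.2479,.0505),96,0)
c=snap('scene','s15'); crop('s15','c27',200,320,180,340,4)
t=snap('top','t15'); crop('t15','c28',150,260,140,220,6)
T=R.from_quat(o['tool_rot']).as_matrix(); p=o['position']
for L,dz in [(-.1,.0168),(.1,.0168),(.16,.0168),(.16,-.0212)]:
    X=p+T@np.array([-L,0,-dz]); print('scene',(proj(c,X)-[200,180])*4,'top',(proj(t,X)-[150,140])*6)
E
```

```text
t 23.85 p [0.5313 0.2477 0.2606] R [[-0.104, 0.995, 0.001], [0.995, 0.104, -0.002], [-0.002, 0.001, -1.0]] q [ 0.247  0.433  1.488 -0.002  1.22   0.144] f [ 0.2  0.2 -1.9] m [0.04 0.05 0.04] w 0.0234
shift [  0.7  -1.5 210.1] rot [ 0.   0.1 -0.1]
scene [368.41698339 393.36378282] top [ 10.17198856 222.0186148 ]
scene [189.00366014 101.20024961] top [408.76091387 189.34117091]
scene [144.91827833  29.4099239 ] top [528.14655469 179.55359948]
scene [148.32721042  69.06450422] top [531.51239933 194.36203135]
```

View pics/c27.png

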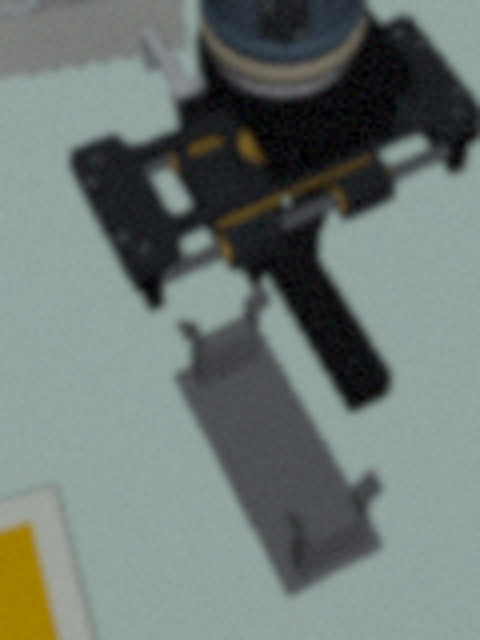

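View pics/c28.png

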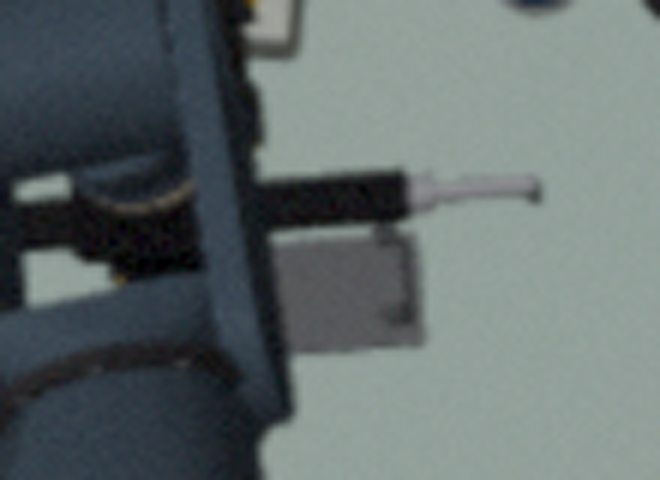

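Call:
carry_out(
  series=[
    [0.7, -1.5, 35, 0, 0, -0.1, -1],
    [0.7, -1.5, 75, 0, 0, -0.1, -1],
    [0.7, -1.5, 110, 0, 0, -0.1, -1],
    [0.7, -1.5, 140, 0, 0, -0.1, -1],
    [0.7, -1.5, 160, 0, 0, -0.1, -1],
    [0.7, -1.5, 165, 0, 0, -0.1, -1],
    [0.7, -1.5, 165, 0, 0, -0.1, -1],
  ],
)

```text
time: 24.82
position: [0.5306, 0.2476, 0.0958]
tool_rot: [0.669, 0.743, -0.0, 0.001]
ft_force: [-0.3, 0.5, -2.7]
grip_width: 0.0236
```

```bash
python3 - <<'E'
from h import *
st(); go((.5299,.2479,.0505),96,0); snap('wrist','w16'); crop('w16','c29',140,370,0,250,3)
E
```

```text
t 24.82 p [0.5306 0.2476 0.0958] R [[-0.104, 0.995, 0.001], [0.995, 0.104, -0.001], [-0.001, 0.001, -1.0]] q [ 0.247  0.645  1.64  -0.002  0.856  0.144] f [-0.3  0.5 -2.7] m [-0.04  0.05  0.04] w 0.0236
shift [ 0.5 -0.8 45.3] rot [ 0.1  0.1 -0. ]
```

View pics/c29.png

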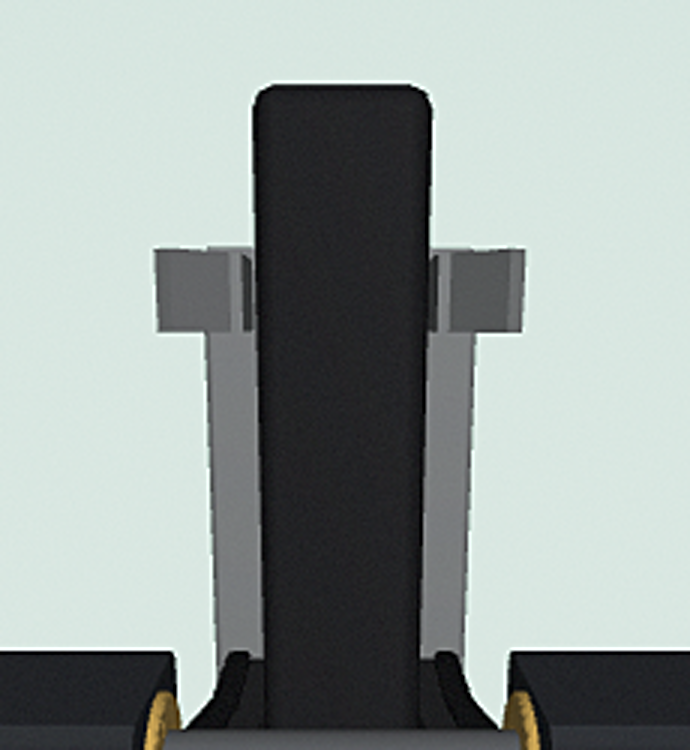

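Centred in the back saddle (cheeks 155..525, handle 253..430 in the crop). Lowering into the saddles.

Call:
carry_out(
  series=[
    [0.5, -0.6, 10, 0, 0, 0, -1],
    [0.5, -0.6, 20, 0, 0, 0, -1],
    [0.5, -0.6, 30, 0, 0, 0, -1],
    [0.5, -0.6, 37, 0, 0, 0, -1],
    [0.5, -0.6, 41, 0, 0, 0, -1],
    [0.5, -0.6, 44, 0, 0, 0, -1],
    [0.5, -0.6, 44, 0, 0, 0, -1],
  ],
)

```text
time: 25.75
position: [0.5303, 0.2482, 0.0522]
tool_rot: [0.669, 0.743, 0.0, 0.001]
ft_force: [-0.3, -0.0, -1.7]
grip_width: 0.0238
```

```bash
python3 - <<'E'
from h import *
st(); go((.5299,.2479,.0502),96,0)
E
```

```text
t 25.75 p [0.5303 0.2482 0.0522] R [[-0.104, 0.995, 0.002], [0.995, 0.104, -0.001], [-0.001, 0.002, -1.0]] q [ 0.248  0.713  1.661 -0.002  0.765  0.145] f [-0.3 -0.  -1.7] m [-0.02  0.06 -0.  ] w 0.0238
shift [-0.2 -0.4  2. ] rot [ 0.1  0.1 -0. ]
```

Still carrying the weight; lower by 2 mm, then release slowly.

Call:
carry_out(
  series=[
    [0, -0.3, 1, 0, 0, 0, -1],
    [0, -0.3, 2, 0, 0, 0, -1],
    [0, -0.3, 2.2, 0, 0, 0, -1],
  ],
)

```text
time: 26.12
position: [0.5301, 0.2481, 0.0504]
tool_rot: [0.669, 0.743, 0.0, 0.001]
ft_force: [-0.6, 0.0, 2.0]
grip_width: 0.024
```

```bash
python3 - <<'E'
from h import *
st()
E
```

```text
t 26.12 p [0.5301 0.2481 0.0504] R [[-0.104, 0.995, 0.002], [0.995, 0.104, -0.001], [-0.001, 0.002, -1.0]] q [ 0.248  0.716  1.663 -0.002  0.761  0.145] f [-0.6  0.   2. ] m [0.04 0.19 0.01] w 0.024
```

Seated (fz went from -1.7 to +2.0). Release.

Call:
carry_out(
  series=[
    [0, 0, 0, 0, 0, 0, -0.3],
    [0, 0, 0, 0, 0, 0, -0.1],
    [0, 0, 0, 0, 0, 0, 0.3],
    [0, 0, 0, 0, 0, 0, 0.8],
    [0, 0, 0, 0, 0, 0, 1],
    [0, 0, 0, 0, 0, 0, 1],
    [0, 0, 0, 0, 0, 0, 1],
  ],
  force=20,
)

```text
time: 27.0
position: [0.5301, 0.2482, 0.0504]
tool_rot: [0.669, 0.743, 0.0, 0.001]
ft_force: [0.1, 0.3, -0.1]
grip_width: 0.0807
```

Call:
carry_out(
  series=[
    [0, 0, -10, 0, 0, 0, 1],
    [0, 0, -40, 0, 0, 0, 1],
    [0, 0, -80, 0, 0, 0, 1],
    [0, 0, -130, 0, 0, 0, 1],
    [0, 0, -180, 0, 0, 0, 1],
    [-40, 0, -210, 0, 0, 0, 1],
    [-80, 0, -210, 0, 0, 0, 1],
    [-80, 0, -210, 0, 0, 0, 1],
  ],
)

```text
time: 28.0
position: [0.5383, 0.1667, 0.2618]
tool_rot: [0.67, 0.742, 0.001, 0.002]
ft_force: [-0.1, 0.4, 0.6]
grip_width: 0.0871
```

```bash
python3 - <<'E'
from h import *
st(); w=snap('wrist','w17'); snap('scene','s17'); snap('top','t17')
E
```

```text
t 28.0 p [0.5383 0.1667 0.2618] R [[-0.101, 0.995, 0.004], [0.995, 0.101, -0.001], [-0.002, 0.004, -1.0]] q [ 0.103  0.398  1.545 -0.002  1.194  0.002] f [-0.1  0.4  0.6] m [-0.07  0.09 -0.02] w 0.0871
```

View pics/w17.png

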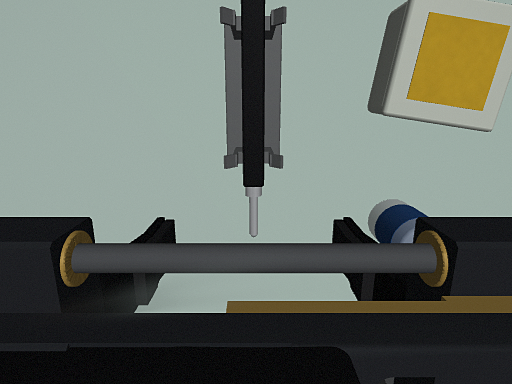

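View pics/s17.png

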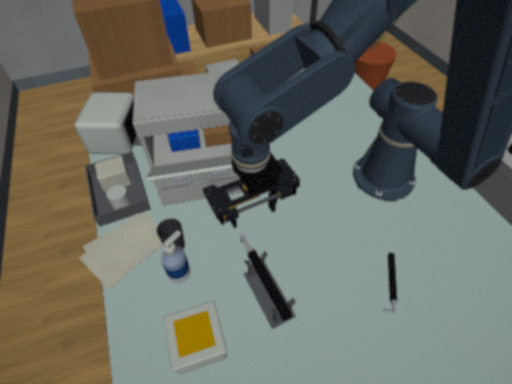

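View pics/t17.png

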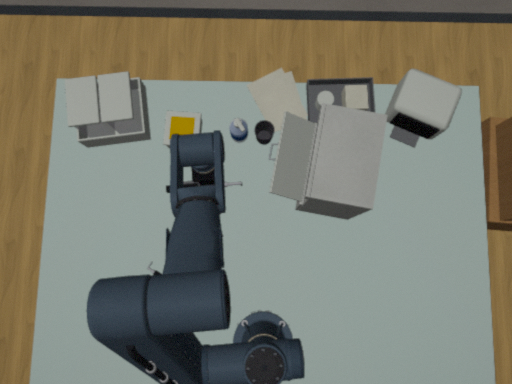

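```bash
python3 - <<'E'
from h import *
w=load('w17')
print('front top end',onz(w,253.5,186,.079),'rod end',onz(w,253.5,236,.067))
a=load('t14')['pixels'].astype(int); b=load('t17')['pixels'].astype(int); print('hatch change since unhook',(np.abs(a-b).max(2)[105:205,285:330]>40).sum())
crop('s17','c30',130,250,130,210,6)
E
```

```text
front top end [0.5399944  0.15008687 0.079     ] rod end [0.54668456 0.08441728 0.067     ]
hatch change since unhook 0
```

View pics/c30.png

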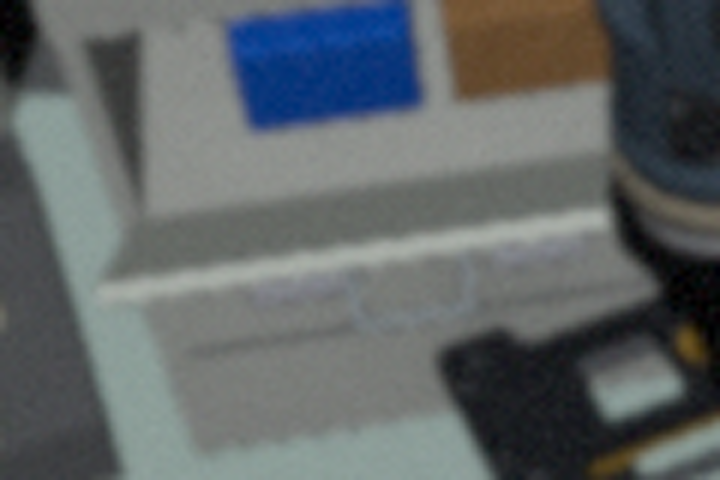

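```bash
python3 - <<'E'
from h import *
x,e=tri((load('s17'),130+415/6,130+315/6),(load('t14'),220+355/7,152)); r=(x[:2]-H0)@OUT; h=x[2]-.172
print(x,e,r,h,np.arctan2(r,h)-np.arctan2(.024,.13)); robot.hand_in(); st()
E
```

```text
[ 0.62014278 -0.01054919  0.21908405] [0.4 0.4] 0.12254685389865139 0.047084053604359605 1.0214135079374924
the job is handed in; nothing more can be done
the job is handed in; nothing more can be done
```

I pulled the hatch down to its stop with the hook pole, unhooked it, and laid the pole back in its rest. The job was handed in at about 28 s of the 72 s allowed. The arm was raised well clear and touching nothing.

- **Which pole:** I used the one lying in the grey rest, because it fits the 200 mm handle. The pole loose on the desk has a handle of only about 135 mm, and I left it alone.
- **Hatch:** It stopped moving in the top view while the pull rose from about 3 N to about 10 N, the highest force I read. From the images, the last angle came out at 1.02 rad from the eye bar. The panel's two upper corners gave 0.97 and 1.02. All three agree with the 1.0 rad stop within measuring error. It had not moved since unhooking.
- **Pole:** It was seated in both saddles, with its front end within about 1.5 mm of where it started. The rod end was also within about 1 mm, so the telescopic rod did not slip.
- **Other things:** The last pictures show the sanitiser, tub and cup where they began, judged by eye.
- **Disagreement:** Fitting the angle from the top view alone gave 0.94, assuming the visible edge is the panel's outer one. That fit is sensitive to the 2 mm camera calibration, so I relied on the two-view angles and the felt stop.
- **Limit of the force check:** I could only read forces at the end of each move, so a brief peak in between would not have shown.

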